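# Seat a steel ring in a shifted nest pocket by feel

### The job

Pick up the bright steel ring from the bench and lay it flat on the nest plate at the loading end, on the yellow painted circle. Then slide it gently along the plate, feeling for the shallow pocket at the other end, until it drops in and lies flat and fully home, and let go. Do not carry it through the air over the pocket end or force it, do not press hard, and leave the black rubber seal ring, the bulb and the connector where they are.

Things in the scene. Friction and masses are not known exactly. Their poses are not given: they have to be found in the camera images.
- steel_ring: the bright steel ring, a thick flat washer of 0.16 kg: outer diameter 66 mm, bore 44 mm (so its wall is 11 mm wide radially), 10 mm thick. Origin: centre of its underside, z axis along the ring's axis. Polished: it slides easily on the ground plate (friction about 0.15). It starts flat on the bench, in one of two places shared with the seal ring.
- nest: the adjustable nest, fixed to the bench: dark steel base 136 (x) x 206 (y) x 14 mm, above it a grey plate 120 (x) x 190 (y) x 12 mm on slides. Origin: centre of the base's underside, z up. The plate's flat top is 34 mm above the origin. The plate is clamped (does not yield) up to 9 mm off the middle in x and in y, by an unmeasured amount; pocket and yellow circle shift with it
- pocket_nominal (a point): the pocket's centre, at the height of the plate's top, if the plate were clamped in the middle; the true centre is within 9 mm of it along the nest's x and 9 mm along its y. The pocket, near the plate's -y end, is a round blind recess 68 mm across and 4 mm deep. The seated ring's underside is 30 mm above the nest's origin; the ring stands 6 mm proud
- load_mark (a point): the centre of the yellow painted circle (70 mm across, near the plate's +y end), at the height of the plate's top, if the plate were clamped in the middle; 92 mm from pocket_nominal in the nest's +y direction. The ring's centre should be laid within 30 mm of it
- seal_ring: black rubber seal ring, outer diameter 77 mm, bore 52 mm, 9 mm thick, lying on the bench; not part of the job, do not disturb. Origin: centre of its underside
- bulb: lamp bulb standing on the bench, 38 mm across and 47 mm high; do not disturb. Origin: centre of its underside
- connector: small black plastic connector with wires, 27x55x20 mm, lying on the bench; do not disturb. Origin: on its underside. (Not far from it, over the black fixture block, a dark blue air screwdriver 80 mm across hangs at about x = 0.28, y = -0.20, from 0.24 m above the bench upwards; keep the arm clear of it)
Not all that is in view belongs to the job. What is meant by the steel_ring is not turquoise, and is the larger of those in its own colour.

How it is judged:
By the outcome, as a careful person would: the job done as asked, in the order asked, and still so for the second after the job is handed in, with the robot touching nothing.
It also fails if it takes over 58 s, if anything falls off the work surface, if the arm or the gripper's body presses on something with over 40 N, if the wrist force passes 120 N, or if a joint passes its speed limit or range.

### The arm

A 6-joint arm with a two-finger parallel gripper is mounted at the origin on a cart in front of the work surface, level with it; the furniture and walls round the work are solid. World frame = base frame: x ahead of the robot, y to its left, z up, the work surface at z = 0. Lengths are in m, angles in rad, forces in N, time in s.
With the tool pointing down it reaches from about 0.3 to 0.85 m from the base axis. Payload 5.4 kg.
Tool frame: the origin (TCP) lies at the very end of the fingers, on their centre line; the grasp point (between the pads) lies 19 mm behind it; z points along the fingers, y is the line along which they close (so a half turn about z gives the same grasp; the last joint's range is limited). The gripper opens to 85 mm and grips with 20 to 120 N. Pads are 22 mm wide; open, the fingers measure 114 mm over their backs; the gripper's body (76 mm by 85 mm) begins 54 mm behind the grasp point. The pads swing forward as they close: fully open they stand 13 mm farther back than shut.
Start: joints at [-1.392, 0.158, 1.597, -0, 1.386, -0.21], TCP at [0.218, -0.532, 0.2] pointing down, gripper open.
Joint ranges: [-2.91, 2.91], [-0.94, 2.29], [0.18, 2.7], [-1.29, 4.43], [0.17, 2.64], [-3, 3]. Speed limits (rad/s): [2.57, 2.57, 3.14, 3.14, 3.14, 3.14].

### API

Orientations are given as a rotation vector (axis times angle).
In Python, from cell import r, vision, job gives the robot as it stands. The module is installed in compiled form; this text tells all that it offers.
- The arm moves only by the tool apply_moves, never from a script. Its argument "increments" is a list of rows, each an object with "dp": the shift along the tool's x, y, z each as a share of 500 mm, from -1 to 1, a list of three; "turn": the turn about the tool's z as a share of 180 degrees, from -1 to 1; "gripper": the closure, from 0 (fully open) to 1 (shut). A call has 1 to 10 rows; each row is the pose to reach, as a shift and turn from the pose commanded when the call began, along the tool's axes at that moment, turning the shorter way round; what a row does not reach only later rows make up. A row lasts 1/12 s, in which the tool goes at most 41.7 mm and 7.16 degrees, less where a joint would pass 70% of its speed; a pose out of reach is approached as far as the arm can. A call with a number of a shift or a turn outside -1 to 1 is refused whole. A call with a gripper value outside its range is refused whole. The fingers move at their own pace and stop on an object; "force" is the grip in N (left out, the last holds). Time passes only in rows, so rows that repeat a pose let the fingers close. It gives the time, the measured TCP pose, the force, the opening and the grip force at its end, in the units of the state.
- r.get_state(): the state, without advancing time (a new reading comes with each control period).
- vision.camera(name): name is "scene" or "top"; returns a dict with "pixels" (480x640x3 uint8, blue, green, red), "intrinsics" (3x3 intrinsics, pixels), "rvec" (rotation vector, rad) and "tvec" (3), from world to camera coordinates, as OpenCV has them. Camera axes: x right, y down, z forward; pixel columns grow to the right and rows downward; lengths in m; the calibration is good to about 2 mm. A picture is of the moment at which its call begins. There is no depth.
- job.finish_job(): hands the job in; it is judged then, once.
The state is a dict: "clock": time; "q": joint angles; "qvel": joint speeds; "tau": joint torques, N m; "tcp_pos": TCP position; "orientation": TCP orientation; "ft_force": force on the tool from outside, world axes, zero at the start; "moment": the same for the moment, N m; "gripper_width": finger opening in m; "gripper_force": force on a finger pad.
Only numpy, scipy, OpenCV 4.12 (cv2) and the standard library are available. Lean on these libraries where they do the work, as an engineer would, in place of code of your own. Each camera call takes 0.05 s, during which the arm holds its last target. There are 200 camera calls.

## Working session

There is one attempt and no reset: what is moved stays moved. The work goes in short steps, Python scripts to look and compute and a tool call to move; the robot and the scene stay as the last step left them, time stands still between calls to the robot, and variables do not carry over. Pictures are saved under pics/ and viewed, at most 10 in all, crops included, and the job is handed in when it is done.

Besides the shell and the picture viewer there is one more tool, called after ">>>" by a JSON object that holds its "method" and its "body". apply_moves: Moves the arm, as the interface text tells. Its arguments: {"type":"object","properties":{"increments":{"type":"array"},"force":{"type":"number"}},"required":["increments"]}

```bash
mkdir -p pics
python3 - <<'E'
from cell import r,vision
import cv2,pickle
for n in("scene","top"):
    c=vision.camera(n); cv2.imwrite(f"pics/{n}1.png",c["pixels"]); pickle.dump(c,open(n+".pkl","wb")); print(n,c["intrinsics"],c["rvec"],c["tvec"])
s=r.get_state(); print(s)
E
```

```text
scene [[557.49844768   0.         314.26760502]
 [  0.         557.49844768 234.68862033]
 [  0.           0.           1.        ]] [ 1.02229609 -2.22650458  1.25001849] [0.28329361 0.25065764 0.82967423]
top [[623.01048106   0.         318.51978803]
 [  0.         623.01048106 241.47176646]
 [  0.           0.           1.        ]] [ 2.13019804 -2.11044416  0.19379302] [-0.02090199  0.45373252  1.15272872]
{'clock': 0.1, 'q': array([-1.39207336e+00,  1.58989018e-01,  1.59808445e+00,  5.49596058e-06,
        1.38621535e+00, -2.10063937e-01]), 'qvel': array([-1.11832470e-03, -8.50952168e-04, -2.90897958e-03,  3.14381936e-04,
        1.42937147e-04,  5.93333559e-05]), 'tau': array([-2.10097628e-04, -3.96991968e+01, -3.32337821e+01, -1.24754752e-04,
        4.22865487e-03,  1.06031813e-06]), 'tcp_pos': array([ 0.21785783, -0.53149718,  0.19932467]), 'orientation': array([-3.08075719e+00, -6.06536846e-01, -5.02064526e-05]), 'ft_force': array([0.39584069, 0.10418727, 0.46047427]), 'moment': array([ 0.02267939,  0.00632039, -0.03748263]), 'gripper_force': 0.0, 'gripper_width': 0.08513533957347548}
```

View pics/top1.png

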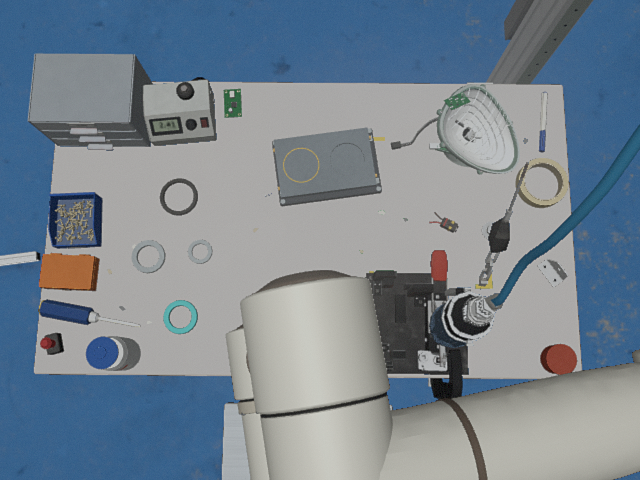

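View pics/scene1.png

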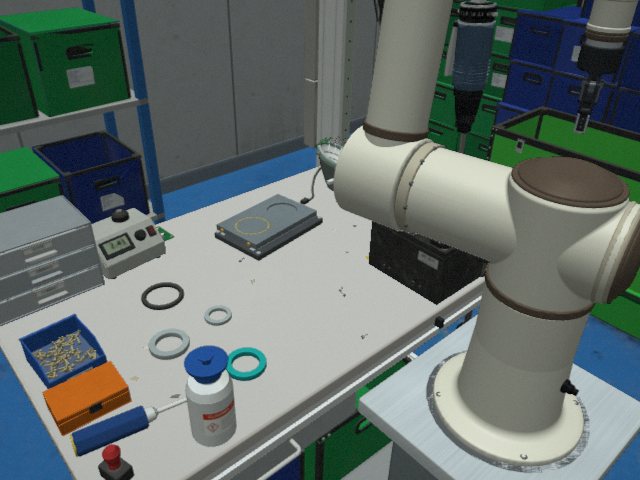

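The top view shows the steel ring at about (149,257), with a smaller steel ring at (200,251) and the seal at (179,196). On the nest, the yellow circle is near (301,165) and the pocket near (350,158). I'll enlarge both regions next.

```bash
cat > h.py <<'E'
import numpy as np,cv2,pickle
def ray(c,uv,z):
    R=cv2.Rodrigues(np.array(c["rvec"]))[0];t=np.array(c["tvec"]).ravel()
    d=R.T@np.linalg.solve(c["intrinsics"],[uv[0],uv[1],1.]);o=-R.T@t
    return o+d*(z-o[2])/d[2]
def proj(c,p): return cv2.projectPoints(np.array(p,float).reshape(-1,3),np.array(c["rvec"]),np.array(c["tvec"]),c["intrinsics"],None)[0].reshape(-1,2)
E
python3 - <<'E'
from h import *
c=pickle.load(open("top.pkl","rb"));im=c["pixels"]
a=cv2.resize(im[120:215,265:390],(800,608),interpolation=cv2.INTER_CUBIC)[:600]
cv2.imwrite("pics/nest.png",a)
b=cv2.resize(im[225:285,125:225],(800,480),interpolation=cv2.INTER_CUBIC)
cv2.imwrite("pics/ring.png",b)
for n,uv,z in(("ring",(149,257),.01),("small",(200,251),.01),("seal",(179,196),.009),("mark",(301,165),.034),("pocket",(350,158),.034)):print(n,ray(c,uv,z).round(4))
E
```

```text
ring [0.4261 0.3164 0.01  ]
small [0.439  0.2166 0.01  ]
seal [0.5506 0.264  0.009 ]
mark [0.6093 0.0196 0.034 ]
pocket [ 0.6246 -0.0774  0.034 ]
```

View pics/nest.png

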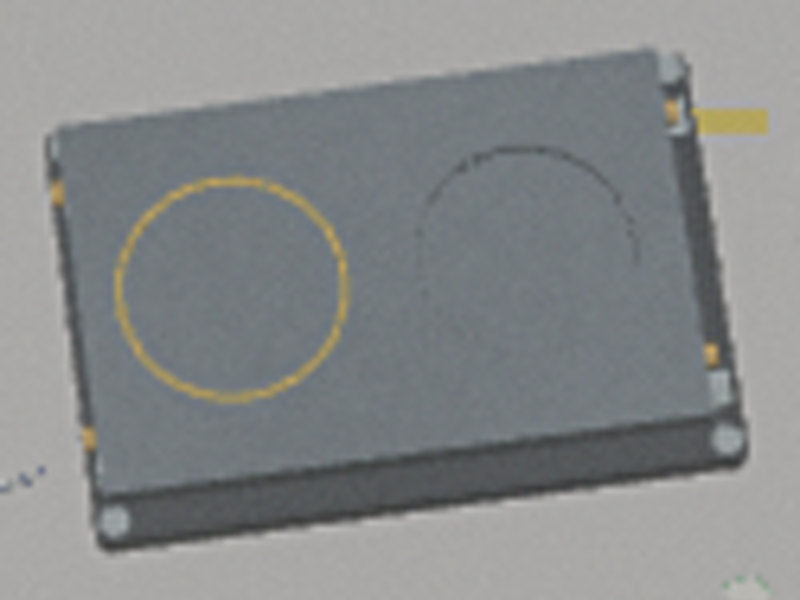

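View pics/ring.png

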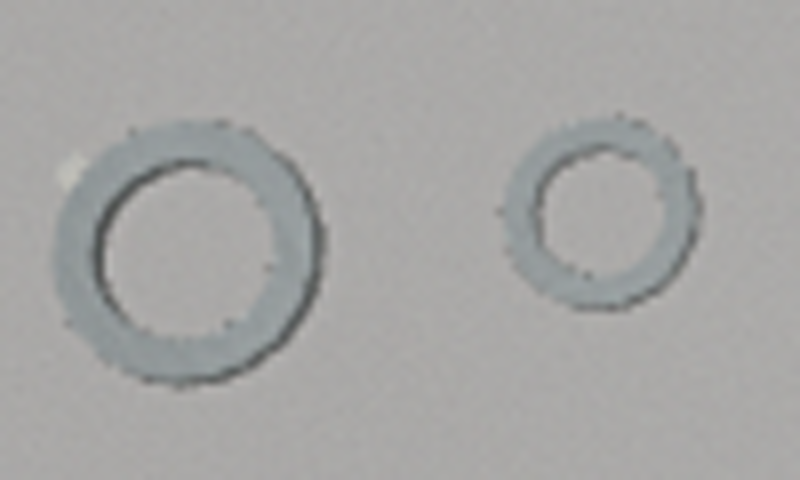

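The enlarged crops put the mark's centre at pixel (301.2,165.3), the pocket at about (347.5,160.5) and the steel ring's top face at (148.1,256.2), about 33 px across. Swinging the arm to the ring passes the screwdriver, so I'll work out its height before moving.

Run:
```python
from h import *
c=pickle.load(open("top.pkl","rb"));s=pickle.load(open("scene.pkl","rb"))
o=lambda c:-cv2.Rodrigues(c["rvec"])[0].T@np.ravel(c["tvec"])
print("cams",o(c),o(s))
for z in(.24,.3,.4,.5,.6,.8):print(z,proj(c,[.28,-.2,z])[0].round(),proj(s,[.28,-.2,z])[0].round())
off=lambda x,y,ox,oy,k:(ox+(x+.5)/k-.5,oy+(y+.5)/k-.5)
P={}
for n,uv,z in(("ring",off(185,250,125,225,8),.01),("ringL",off(53,250,125,225,8),.01),("ringR",off(318,250,125,225,8),.01),("mark",off(232,290,265,120,6.4),.034),("markL",off(116,290,265,120,6.4),.034),("markR",off(348,290,265,120,6.4),.034),("pocket",off(528,259,265,120,6.4),.034),("pocTop",off(524,147,265,120,6.4),.034),
 ("c1",off(52,130,265,120,6.4),.034),("c2",off(655,50,265,120,6.4),.034),("c3",off(728,412,265,120,6.4),.034),("c4",off(102,492,265,120,6.4),.034),("s5",(301,165),.034)):
    P[n]=ray(c,uv,z);print(n,P[n].round(4))
d=P["c2"]-P["c1"];print("len",np.hypot(*d[:2]),np.hypot(*(P["c4"]-P["c1"])[:2]),"ang -y dir",np.degrees(np.arctan2(d[0],-d[1])),"ctr",sum(P[k] for k in("c1","c2","c3","c4"))/4)
d=P["c3"]-P["c4"];print(np.degrees(np.arctan2(d[0],-d[1])))
d=P["pocket"]-P["mark"];print("mk-pk",np.hypot(*d[:2]),np.degrees(np.arctan2(d[0],-d[1])))
print(proj(s,P["ring"]),proj(s,P["mark"]),proj(s,P["pocket"]))
u=s["pixels"][130:260,200:340]
cv2.imwrite("pics/snest.png",cv2.resize(s["pixels"][190:260,205:330],(800,448),interpolation=cv2.INTER_CUBIC))
```

```text
cams [ 0.23067676 -0.02438476  1.21708144] [-0.23748334  0.59860068  0.64554066]
0.24 [435. 329.] [456. 159.]
0.3 [442. 327.] [462. 127.]
0.4 [457. 323.] [471.  69.]
0.5 [475. 318.] [482.   4.]
0.6 [500. 311.] [494. -70.]
0.8 [584. 288.] [ 524. -252.]
ring [0.4284 0.3191 0.01  ]
ringL [0.4282 0.3516 0.01  ]
ringR [0.4287 0.2864 0.01  ]
mark [0.6096 0.0199 0.034 ]
markL [0.6093 0.0558 0.034 ]
markR [ 0.6099 -0.016   0.034 ]
pocket [ 0.6203 -0.0716  0.034 ]
pocTop [ 0.6567 -0.0703  0.034 ]
c1 [0.6611 0.0768 0.034 ]
c2 [ 0.6889 -0.1112  0.034 ]
c3 [ 0.5717 -0.1331  0.034 ]
c4 [0.5447 0.0588 0.034 ]
s5 [0.6093 0.0196 0.034 ]
len 0.19011437663319564 0.1177420217301867 ang -y dir 8.408853856947452 ctr [ 0.61661465 -0.02719098  0.034     ]
8.01131101899885
mk-pk 0.09215018020795027 6.705949826319111
[[168.78988395 341.74791823]] [[251.98420119 225.82487929]] [[282.56521154 210.49640918]]
```

View pics/snest.png

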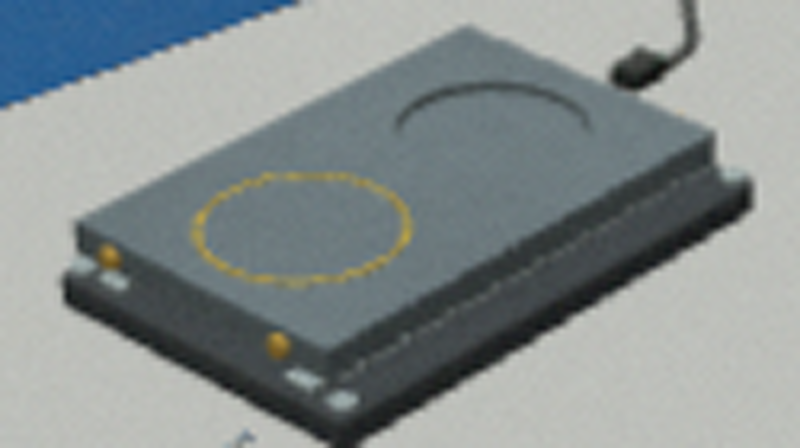

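The scene crop confirms the nest. The mark appears at scene (252.2,225.8), against (252.0,225.8) predicted from the top view. The screwdriver and its hose rise past z≈0.55, so I'll lift straight up first, on the clear side, to learn the arm's geometry.

>>> {"method": "apply_moves", "body": {"increments": [{"dp": [0, 0, -0.08], "turn": 0, "gripper": 0}, {"dp": [0, 0, -0.16], "turn": 0, "gripper": 0}, {"dp": [0, 0, -0.24], "turn": 0, "gripper": 0}, {"dp": [0, 0, -0.3], "turn": 0, "gripper": 0}, {"dp": [0, 0, -0.3], "turn": 0, "gripper": 0}, {"dp": [0, 0, -0.3], "turn": 0, "gripper": 0}]}}

```text
clock: 0.6
tcp_pos: [0.2181, -0.533, 0.3524]
orientation: [3.078, 0.606, -0.0]
ft_force: [-0.4, 0.5, -1.7]
gripper_width: 0.0853
gripper_force: 0.0
```

Run:
```python
from h import *
from cell import r,vision
s=r.get_state();q=s["q"];p=s["tcp_pos"];print(q,p)
A=[];B=[]
for q,p in(([-1.39207336e+00,1.58989018e-01,1.59808445e+00,0,1.38621535],[0.21785783,-0.53149718,0.19932467]),(q,p)):
    u=p[0]*np.cos(q[0])+p[1]*np.sin(q[0]);v=-p[0]*np.sin(q[0])+p[1]*np.cos(q[0]);print("u,v",u,v)
    t=q[1]+q[2]
    A+=[[np.sin(q[1]),np.sin(t),0],[np.cos(q[1]),np.cos(t),1]];B+=[u,p[2]]
print(np.linalg.lstsq(np.array(A),np.array(B),rcond=None))
c=vision.camera("top");cv2.imwrite("pics/top2.png",c["pixels"]);c=vision.camera("scene");cv2.imwrite("pics/scene2.png",c["pixels"])
cv2.imwrite("pics/two.png",np.hstack([cv2.resize(cv2.imread("pics/top2.png"),(400,300)),cv2.resize(c["pixels"],(400,300))]))
```

```text
[-1.39203930e+00  1.05395336e-01  1.35977953e+00 -1.89307314e-05
  1.67215392e+00 -2.10094657e-01] [ 0.218134   -0.53296394  0.35235542]
u,v 0.5617604821457578 0.11990182292036675
u,v 0.56325705528697 0.11989366250251488
(array([0.1675232 , 0.54618764, 0.13162453]), array([3.21820546e-05]), np.int32(3), array([1.99611924, 1.41933808, 0.03142263]))
```

View pics/two.png

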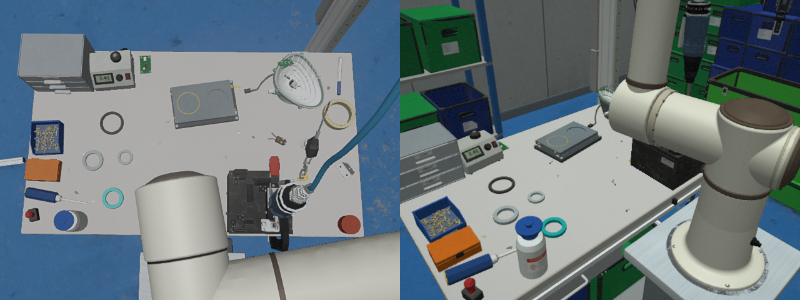

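The arm hides nothing of the nest or the rings, and the screwdriver's hose still stands beside the forearm. I'll retract and raise the arm to pin down its kinematics.

>>> {"method": "apply_moves", "body": {"increments": [{"dp": [0, -0.06, -0.06], "turn": 0, "gripper": 0}, {"dp": [0, -0.12, -0.12], "turn": 0, "gripper": 0}, {"dp": [0, -0.18, -0.18], "turn": 0, "gripper": 0}, {"dp": [0, -0.24, -0.24], "turn": 0, "gripper": 0}, {"dp": [0, -0.3, -0.3], "turn": 0, "gripper": 0}, {"dp": [0, -0.3, -0.3], "turn": 0, "gripper": 0}, {"dp": [0, -0.3, -0.3], "turn": 0, "gripper": 0}]}}

```text
clock: 1.28
tcp_pos: [0.1608, -0.3928, 0.5015]
orientation: [3.079, 0.606, -0.001]
ft_force: [-0.6, 0.1, -0.8]
gripper_width: 0.0851
gripper_force: 0.0
```

Run:
```python
from h import *
from cell import r
s=r.get_state();q=s["q"];p=s["tcp_pos"];print(q,p)
A=[];B=[]
for q,p in(([-1.39207336e+00,1.58989018e-01,1.59808445e+00,0,1.38621535],[0.21785783,-0.53149718,0.19932467]),([-1.3920393,.105395336,1.35977953],[ 0.218134,-0.53296394,0.35235542]),(q,p)):
    u=p[0]*np.cos(q[0])+p[1]*np.sin(q[0])
    t=q[1]+q[2]
    A+=[[np.sin(q[1]),np.sin(t),0,0],[np.cos(q[1]),np.cos(t),1,0]];B+=[u,p[2]]
A=np.array(A);A[::2,3]=1
print(np.linalg.lstsq(A[:,:3],np.array(B),rcond=None)[:2]);print(np.linalg.lstsq(A,np.array(B),rcond=None)[:2])
```

```text
[-1.46848985e+00 -2.31915130e-01  1.38973822e+00 -1.65716571e-05
  1.98034290e+00 -2.86057832e-01] [ 0.16084913 -0.39277346  0.50152716]
(array([ 0.32033006,  0.52574948, -0.02081612]), array([7.97828878e-05]))
(array([ 0.32057144,  0.52379967, -0.02084489,  0.00199486]), array([7.90811187e-05]))
```

The model is rough, but the arm folds well. The safest way past the screwdriver column (radius 0.344) is inside it, with the tool at about r=0.23. I'll retract first, in two parts.

>>> {"method": "apply_moves", "body": {"increments": [{"dp": [0, -0.07, 0.02], "turn": 0.02, "gripper": 0}, {"dp": [0, -0.14, 0.04], "turn": 0.04, "gripper": 0}, {"dp": [0, -0.21, 0.06], "turn": 0.06, "gripper": 0}, {"dp": [0, -0.26, 0.08], "turn": 0.078, "gripper": 0}, {"dp": [0, -0.26, 0.08], "turn": 0.078, "gripper": 0}]}}

```text
clock: 1.7
tcp_pos: [0.1112, -0.2703, 0.4564]
orientation: [-3.128, -0.22, -0.0]
ft_force: [0.6, -0.7, 0.3]
gripper_width: 0.0857
gripper_force: 0.0
```

Run:
```python
from h import *
from cell import r,vision
s=r.get_state();print(s["q"],s["tcp_pos"],s["orientation"],s["ft_force"])
c=vision.camera("top");d=vision.camera("scene")
cv2.imwrite("pics/two3.png",np.hstack([cv2.resize(c["pixels"],(400,300)),cv2.resize(d["pixels"],(400,300))]))
```

```text
[-1.60268477e+00 -6.10412919e-01  1.73929325e+00 -4.56133725e-04
  2.01862317e+00 -1.72577384e-01] [ 0.11120073 -0.27028315  0.45644947] [-3.12793726e+00 -2.20088216e-01 -3.03603190e-04] [ 0.64106595 -0.74342137  0.30094398]
```

View pics/two3.png

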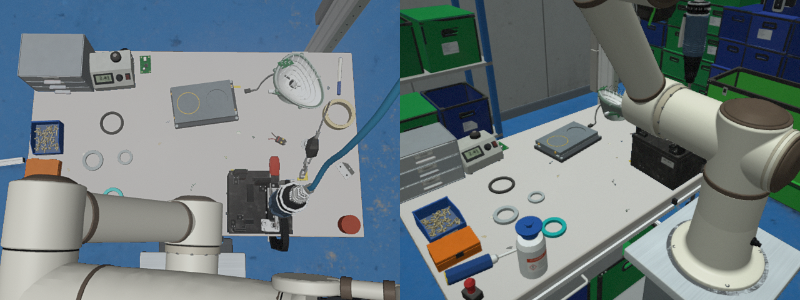

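The arm is folding as expected: the elbow is over the bench's left, clear and high, and the wrist is at the lower right near (340,285). I'll fit the arm model with this extra pose before folding further.

Run:
```python
from h import *
from cell import vision
D=[([-1.39207336e+00,1.58989018e-01,1.59808445e+00],[0.21785783,-0.53149718,0.19932467]),([-1.3920393,.105395336,1.35977953],[ 0.218134,-0.53296394,0.35235542]),([-1.46848985,-.23191513,1.38973822],[ 0.16084913,-0.39277346,0.50152716]),([-1.60268477,-.610412919,1.73929325],[.11120073,-.27028315,.45644947])]
A=[];B=[]
for q,p in D:
    u=p[0]*np.cos(q[0])+p[1]*np.sin(q[0]);t=q[1]+q[2]
    A+=[[np.sin(q[1]),np.sin(t),0,np.cos(t)],[np.cos(q[1]),np.cos(t),1,-np.sin(t)]];B+=[u,p[2]]
x,res,_,_=np.linalg.lstsq(np.array(A),np.array(B),rcond=None);print(x,res)
x3=np.linalg.lstsq(np.array(A)[:,:3],np.array(B),rcond=None)[:2];print(x3)
c=pickle.load(open("top.pkl","rb"))
for z in(.6,.7,.8,.9):print(z,proj(c,[.111,-.27,z])[0]/1.6)
cv2.imwrite("pics/wrist.png",vision.camera("top")["pixels"][260:480,360:640])
```

```text
[ 0.39401085  0.51878312 -0.03869576  0.05568446] [9.68577438e-07]
(array([ 0.35346922,  0.52366115, -0.05421196]), array([0.000213]))
0.6 [364.47488107 308.0472824 ]
0.7 [397.66472943 324.91112578]
0.8 [447.75712362 350.36319416]
0.9 [532.07497231 393.20529995]
```

View pics/wrist.png

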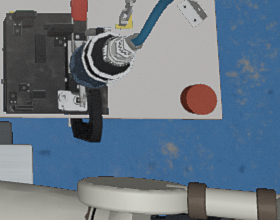

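The fit is excellent (residual 1e-6). At u=0.12, z=0.55 the folded arm stays within r≈0.25, above the shoulder. I'll retract there and then compute the sweep.

>>> {"method": "apply_moves", "body": {"increments": [{"dp": [-0.015, -0.06, -0.05], "turn": 0, "gripper": 0}, {"dp": [-0.03, -0.12, -0.1], "turn": 0, "gripper": 0}, {"dp": [-0.045, -0.18, -0.15], "turn": 0, "gripper": 0}, {"dp": [-0.061, -0.237, -0.187], "turn": 0, "gripper": 0}, {"dp": [-0.061, -0.237, -0.187], "turn": 0, "gripper": 0}, {"dp": [-0.061, -0.237, -0.187], "turn": 0, "gripper": 0}]}}

```text
clock: 2.35
tcp_pos: [0.0636, -0.1613, 0.5546]
orientation: [3.132, 0.217, -0.001]
ft_force: [0.7, -0.0, -0.4]
gripper_width: 0.0855
gripper_force: 0.0
```

```bash
cat >> h.py <<'E'
def axes(s):
    return cv2.Rodrigues(np.array(s["orientation"]))[0]
def dp(s,target): return (axes(s).T@(np.array(target)-s["tcp_pos"])/.5).round(3)
E
python3 - <<'E'
from h import *
from cell import r
s=r.get_state();print(s["q"],s["tcp_pos"],s["orientation"],s["ft_force"])
for a in np.arange(-67.7+7,62,7): print(round(a,1),dp(s,[.172*np.cos(np.radians(a)),.172*np.sin(np.radians(a)),.55]).tolist())
E
```

```text
[-1.95956024e+00 -8.14472366e-01  1.61221834e+00  1.96870613e-04
  2.34163483e+00 -5.27112094e-01] [ 0.0635619  -0.16127042  0.55457275] [ 3.13202269e+00  2.17217143e-01 -1.33638490e-03] [ 0.70367955 -0.01986397 -0.40796543]
-60.7 [0.044, -0.017, 0.009]
-53.7 [0.082, -0.034, 0.009]
-46.7 [0.118, -0.056, 0.009]
-39.7 [0.15, -0.083, 0.009]
-32.7 [0.18, -0.113, 0.009]
-25.7 [0.205, -0.146, 0.009]
-18.7 [0.226, -0.183, 0.009]
-11.7 [0.243, -0.221, 0.008]
-4.7 [0.254, -0.262, 0.008]
2.3 [0.261, -0.303, 0.008]
9.3 [0.263, -0.345, 0.008]
16.3 [0.259, -0.387, 0.008]
23.3 [0.25, -0.428, 0.008]
30.3 [0.237, -0.468, 0.008]
37.3 [0.218, -0.506, 0.008]
44.3 [0.196, -0.541, 0.008]
51.3 [0.169, -0.573, 0.008]
58.3 [0.138, -0.602, 0.008]
```

>>> {"method": "apply_moves", "body": {"increments": [{"dp": [0.044, -0.017, 0], "turn": 0, "gripper": 0}, {"dp": [0.082, -0.034, 0], "turn": 0, "gripper": 0}, {"dp": [0.118, -0.056, 0], "turn": 0, "gripper": 0}, {"dp": [0.15, -0.083, 0], "turn": 0, "gripper": 0}, {"dp": [0.18, -0.113, 0], "turn": 0, "gripper": 0}, {"dp": [0.205, -0.146, 0], "turn": 0, "gripper": 0}, {"dp": [0.226, -0.183, 0], "turn": 0, "gripper": 0}, {"dp": [0.243, -0.221, 0], "turn": 0, "gripper": 0}, {"dp": [0.254, -0.262, 0], "turn": 0, "gripper": 0}, {"dp": [0.261, -0.303, 0], "turn": 0, "gripper": 0}]}}

```text
clock: 3.18
tcp_pos: [0.1735, 0.0094, 0.5522]
orientation: [-3.129, -0.232, 0.005]
ft_force: [0.6, 0.5, -0.1]
gripper_width: 0.0856
gripper_force: 0.0
```

Run:
```python
from h import *
from cell import r
s=r.get_state();print(s["q"],s["qvel"],s["tcp_pos"],s["ft_force"])
for a in np.arange(-4.7,62,7): print(round(a,1),dp(s,[.172*np.cos(np.radians(a)),.172*np.sin(np.radians(a)),.55]).tolist())
```

```text
[-7.08418865e-01 -8.12259046e-01  1.61726720e+00  4.62033280e-04
  2.34156652e+00  7.14422563e-01] [ 1.47248146e+00  1.00237036e-02 -1.50900675e-03 -1.25331535e-03
 -7.89201493e-03  1.45795970e+00] [0.17352578 0.00936247 0.552247  ] [ 0.59859402  0.45691237 -0.13184847]
-4.7 [-0.011, 0.046, 0.004]
2.3 [-0.004, 0.004, 0.004]
9.3 [-0.002, -0.038, 0.005]
16.3 [-0.005, -0.079, 0.005]
23.3 [-0.013, -0.121, 0.005]
30.3 [-0.027, -0.161, 0.005]
37.3 [-0.045, -0.198, 0.005]
44.3 [-0.067, -0.234, 0.006]
51.3 [-0.094, -0.266, 0.006]
58.3 [-0.124, -0.295, 0.006]
```

>>> {"method": "apply_moves", "body": {"increments": [{"dp": [0.0, -0.042, 0], "turn": 0, "gripper": 0}, {"dp": [-0.003, -0.083, 0], "turn": 0, "gripper": 0}, {"dp": [-0.011, -0.125, 0], "turn": 0, "gripper": 0}, {"dp": [-0.025, -0.165, 0], "turn": 0, "gripper": 0}, {"dp": [-0.043, -0.202, 0], "turn": 0, "gripper": 0}, {"dp": [-0.065, -0.238, 0], "turn": 0, "gripper": 0}, {"dp": [-0.092, -0.27, 0], "turn": 0, "gripper": 0}, {"dp": [-0.122, -0.3, 0], "turn": 0, "gripper": 0}, {"dp": [-0.122, -0.3, 0], "turn": 0, "gripper": 0}, {"dp": [-0.122, -0.3, 0], "turn": 0, "gripper": 0}]}}

```text
clock: 4.02
tcp_pos: [0.0901, 0.1495, 0.5529]
orientation: [3.132, 0.241, -0.005]
ft_force: [1.1, 0.1, -0.8]
gripper_width: 0.0855
gripper_force: 0.0
```

Run:
```python
from h import *
from cell import r
s=r.get_state();print(s["q"],s["tcp_pos"],s["orientation"],s["ft_force"])
R=axes(s);print("y az",np.degrees(np.arctan2(R[1,1],R[0,1])))
for k,T in (("via",[.30,.24,.4]),("above",[.4284,.3191,.12])): print(k,dp(s,T))
```

```text
[ 2.71139191e-01 -8.10159954e-01  1.61507095e+00  9.75264257e-05
  2.33960930e+00  1.68809334e+00] [0.09014456 0.14952979 0.55287089] [ 3.13179694  0.24148413 -0.00453284] [ 1.11969699  0.12327903 -0.79998707]
y az -81.1815906826473
via [ 0.443 -0.115  0.304]
above [ 0.723 -0.232  0.864]
```

>>> {"method": "apply_moves", "body": {"increments": [{"dp": [0.443, -0.115, 0.304], "turn": 0, "gripper": 0}, {"dp": [0.443, -0.115, 0.304], "turn": 0, "gripper": 0}, {"dp": [0.443, -0.115, 0.304], "turn": 0, "gripper": 0}, {"dp": [0.443, -0.115, 0.304], "turn": 0, "gripper": 0}, {"dp": [0.443, -0.115, 0.304], "turn": 0, "gripper": 0}, {"dp": [0.443, -0.115, 0.304], "turn": 0, "gripper": 0}, {"dp": [0.443, -0.115, 0.304], "turn": 0, "gripper": 0}]}}

```text
clock: 4.6
tcp_pos: [0.3037, 0.2366, 0.3958]
orientation: [3.131, 0.222, -0.013]
ft_force: [-0.1, 0.3, 0.5]
gripper_width: 0.0855
gripper_force: 0.0
```

Run:
```python
from h import *
from cell import r
s=r.get_state();print(s["q"],s["tcp_pos"],s["orientation"],s["ft_force"])
print(dp(s,[.4284,.3191,.06]),dp(s,[.4284,.3191,.1]))
```

```text
[ 3.45061303e-01 -3.90581824e-01  1.72028312e+00 -8.48683954e-05
  1.82025971e+00  1.77446903e+00] [0.30372532 0.23655239 0.39578984] [ 3.13138192  0.22170794 -0.01260882] [-0.12129902  0.33683659  0.51422073]
[ 0.276 -0.13   0.669] [ 0.275 -0.129  0.589]
```

>>> {"method": "apply_moves", "body": {"increments": [{"dp": [0.276, -0.13, 0.5], "turn": 0.003, "gripper": 0}, {"dp": [0.276, -0.13, 0.5], "turn": 0.003, "gripper": 0}, {"dp": [0.276, -0.13, 0.5], "turn": 0.003, "gripper": 0}, {"dp": [0.276, -0.13, 0.5], "turn": 0.003, "gripper": 0}, {"dp": [0.276, -0.13, 0.5], "turn": 0.003, "gripper": 0}, {"dp": [0.276, -0.13, 0.5], "turn": 0.003, "gripper": 0}, {"dp": [0.276, -0.13, 0.5], "turn": 0.003, "gripper": 0}, {"dp": [0.276, -0.13, 0.66], "turn": 0.003, "gripper": 0}, {"dp": [0.276, -0.13, 0.66], "turn": 0.003, "gripper": 0}, {"dp": [0.276, -0.13, 0.66], "turn": 0.003, "gripper": 0}]}}

```text
clock: 5.43
tcp_pos: [0.4217, 0.3161, 0.0605]
orientation: [3.127, 0.207, -0.03]
ft_force: [-1.5, -0.3, -0.8]
gripper_width: 0.0854
gripper_force: 0.0
```

Run:
```python
from h import *
from cell import r,vision
s=r.get_state();print(s["q"],s["tcp_pos"],s["orientation"],s["ft_force"])
R=axes(s);print("y az",np.degrees(np.arctan2(R[1,1],R[0,1])),dp(s,[.4284,.3191,.012]))
d=vision.camera("scene");cv2.imwrite("pics/g1.png",cv2.resize(d["pixels"][230:400,90:290],(800,680))[:600])
```

```text
[ 4.13863133e-01  2.07861083e-01  1.83490765e+00 -1.18531541e-04
  1.11951606e+00  1.85266308e+00] [0.42171519 0.31614762 0.06048982] [ 3.12746242  0.20678998 -0.03042967] [-1.52021475 -0.27325155 -0.83433364]
y az -82.43080974103407 [ 0.016 -0.005  0.097]
```

View pics/g1.png

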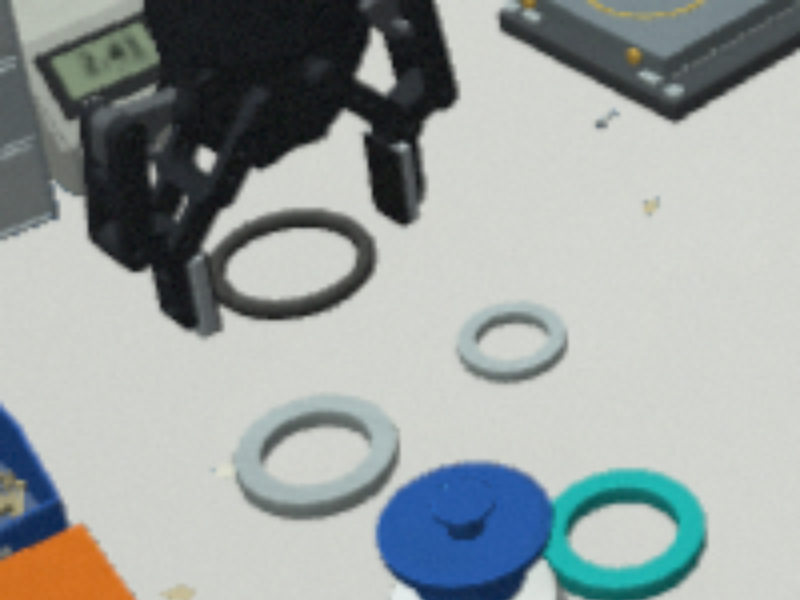

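The picture shows the open fingers above the steel ring with tips near crop (205,330) and (400,220), clear of both neighbouring rings. I'll let the arm settle and go lower.

>>> {"method": "apply_moves", "body": {"increments": [{"dp": [0.008, 0, 0.04], "turn": 0, "gripper": 0}, {"dp": [0.008, 0, 0.07], "turn": 0, "gripper": 0}, {"dp": [0.008, 0, 0.07], "turn": 0, "gripper": 0}, {"dp": [0.008, 0, 0.07], "turn": 0, "gripper": 0}, {"dp": [0.008, 0, 0.07], "turn": 0, "gripper": 0}, {"dp": [0.008, 0, 0.07], "turn": 0, "gripper": 0}]}}

```text
clock: 5.98
tcp_pos: [0.434, 0.3221, 0.0389]
orientation: [-3.133, -0.21, -0.005]
ft_force: [0.2, -0.7, 0.7]
gripper_width: 0.0849
gripper_force: 0.0
```

Run:
```python
from h import *
from cell import r,vision
s=r.get_state();print(s["qvel"].round(3),s["tcp_pos"],s["orientation"],s["ft_force"])
R=axes(s);print(R.round(4),"y az",np.degrees(np.arctan2(R[1,1],R[0,1])),dp(s,[.4284,.3191,.006]))
d=vision.camera("scene");
cv2.imwrite("pics/g2.png",cv2.resize(d["pixels"][285:385,100:230],(780,600),interpolation=cv2.INTER_CUBIC))
p=s["tcp_pos"]
for k in(-1,1):
  for z in (0,.0065,.013): print(k,z,((proj(d,p+k*.0425*R[:,1]-R[:,2]*z)[0]-[100,285])*6).round())
```

```text
[ 0.002  0.002  0.006 -0.    -0.003  0.   ] [0.4340232  0.32205364 0.03888117] [-3.13330607 -0.21039589 -0.00526731] [ 0.18155661 -0.72142207  0.70124429]
[[ 0.991   0.1337  0.0033]
 [ 0.1337 -0.991   0.0014]
 [ 0.0034 -0.001  -1.    ]] y az -82.31681738207152 [-0.012  0.004  0.066]
-1 0 [244. 335.]
-1 0.0065 [241. 316.]
-1 0.013 [237. 297.]
1 0 [507. 179.]
1 0.0065 [505. 160.]
1 0.013 [502. 142.]
```

View pics/g2.png

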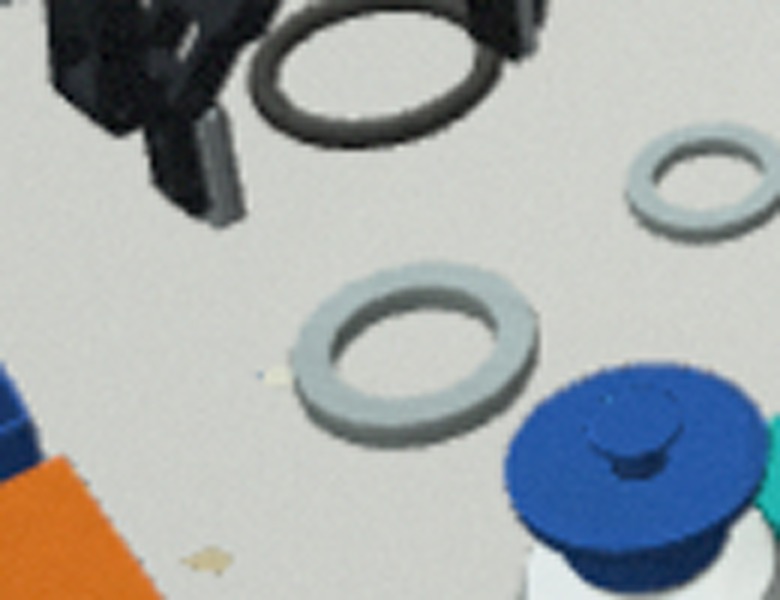

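The fingertips are at about crop (232,220) and (525,60), some 80 px higher in the image than predicted. I've now viewed ten pictures, so from here I'll check by numbers.

Run:
```python
from h import *
d=pickle.load(open("scene.pkl","rb"))
for z in(.04,.052,.065,.08):
    a=ray(d,(100+243/6,285+215/6),z);b=ray(d,(100+505/6,285+45/6),z);
    a2=ray(d,(100+212/6,285+225/6),z);b2=ray(d,(100+525/6,285+62/6),z)
    print(z,a.round(4),b2.round(4),"mid",((a+b2)/2).round(4),"span",np.linalg.norm(a-b2).round(4),np.degrees(np.arctan2(*(b2-a)[[1,0]])).round(1))
```

```text
0.04 [0.4711 0.3432 0.04  ] [0.481  0.2501 0.04  ] mid [0.476  0.2966 0.04  ] span 0.0936 -84.0
0.052 [0.4571 0.3483 0.052 ] [0.4667 0.257  0.052 ] mid [0.4619 0.3026 0.052 ] span 0.0918 -84.0
0.065 [0.4418 0.3537 0.065 ] [0.4513 0.2645 0.065 ] mid [0.4466 0.3091 0.065 ] span 0.0897 -84.0
0.08 [0.4243 0.3601 0.08  ] [0.4335 0.2731 0.08  ] mid [0.4289 0.3166 0.08  ] span 0.0874 -84.0
```

The image puts the fingertips at z≈0.08, higher behind the TCP than the stated 13 mm, while x and y agree. I'll go down in guarded steps and track the tips by differencing against the first picture.

>>> {"method": "apply_moves", "body": {"increments": [{"dp": [-0.012, 0.004, 0.015], "turn": 0, "gripper": 0}, {"dp": [-0.012, 0.004, 0.03], "turn": 0, "gripper": 0}, {"dp": [-0.012, 0.004, 0.045], "turn": 0, "gripper": 0}, {"dp": [-0.012, 0.004, 0.045], "turn": 0, "gripper": 0}, {"dp": [-0.012, 0.004, 0.045], "turn": 0, "gripper": 0}]}}

```text
clock: 6.45
tcp_pos: [0.4259, 0.3184, 0.0132]
orientation: [3.134, 0.211, -0.003]
ft_force: [0.7, -0.3, -0.0]
gripper_width: 0.0852
gripper_force: 0.0
```

```bash
cat > tip.py <<'E'
from h import *
from cell import r,vision
s=r.get_state();print(s["tcp_pos"].round(4),s["ft_force"].round(2))
R=axes(s);print("y az",np.degrees(np.arctan2(R[1,1],R[0,1])).round(2))
for n in("scene","top"):
    b=pickle.load(open(n+".pkl","rb"));d=vision.camera(n)
    m=(cv2.absdiff(d["pixels"],b["pixels"]).max(2)>40).astype(np.uint8)
    m=cv2.morphologyEx(m,cv2.MORPH_OPEN,np.ones((2,2)))
    np.save(n+"_m.npy",m)
    if n=="scene":
        k=m[240:360,95:225];print("scene lowest row per col (x:row)");print({95+i:int(240+np.nonzero(k[:,i])[0].max()) for i in range(0,130,3) if k[:,i].any()})
    else: print("top ring visible frac",1-m[240:273,132:166].mean()); 
    p=s["tcp_pos"];print("pred tips at 0,13mm",[proj(b,p+q*.0425*R[:,1]-.011*R[:,0]-R[:,2]*z)[0].round(1).tolist() for q in(-1,1) for z in(0,.013)])
E
python3 tip.py
```

```text
[0.4259 0.3184 0.0132] [ 0.68 -0.28 -0.04]
y az -82.3
scene lowest row per col (x:row)
{116: 311, 119: 317, 122: 320, 125: 322, 128: 323, 131: 322, 134: 331, 137: 334, 140: 336, 143: 337, 146: 337, 149: 305, 152: 305, 155: 300, 158: 298, 161: 297, 164: 295, 167: 292, 170: 291, 173: 290, 176: 285, 179: 283, 182: 285, 185: 304, 188: 307, 191: 309, 194: 309, 197: 303, 200: 282, 203: 282, 206: 278}
pred tips at 0,13mm [[151.7, 357.9], [150.6, 351.8], [194.7, 331.0], [193.9, 325.0]]
top ring visible frac 0.48841354723707664
pred tips at 0,13mm [[126.3, 265.0], [124.2, 264.0], [169.6, 259.6], [168.0, 258.6]]
```

>>> {"method": "apply_moves", "body": {"increments": [{"dp": [0.005, 0.0, 0.012], "turn": 0, "gripper": 0}, {"dp": [0.005, 0.0, 0.025], "turn": 0, "gripper": 0}, {"dp": [0.005, 0.0, 0.036], "turn": 0, "gripper": 0}, {"dp": [0.005, 0.0, 0.036], "turn": 0, "gripper": 0}, {"dp": [0.005, 0.0, 0.036], "turn": 0, "gripper": 0}]}}

```text
clock: 6.97
tcp_pos: [0.4286, 0.3188, -0.0046]
orientation: [3.134, 0.211, -0.002]
ft_force: [-0.2, 0.3, 0.6]
gripper_width: 0.0856
gripper_force: 0.0
```

```bash
python3 tip.py
```

```text
[ 0.4286  0.3188 -0.0046] [-0.18  0.29  0.57]
y az -82.3
scene lowest row per col (x:row)
{116: 304, 119: 325, 122: 327, 125: 330, 128: 332, 131: 331, 134: 338, 137: 341, 140: 344, 143: 345, 146: 346, 149: 344, 152: 315, 155: 306, 158: 306, 161: 305, 164: 303, 167: 301, 170: 300, 173: 299, 176: 295, 179: 286, 182: 292, 185: 311, 188: 315, 191: 317, 194: 317, 197: 311, 200: 290, 203: 290, 206: 286}
pred tips at 0,13mm [[152.2, 365.3], [151.1, 359.3], [194.6, 338.2], [193.9, 332.4]]
top ring visible frac 0.4429590017825312
pred tips at 0,13mm [[128.9, 265.0], [126.9, 264.0], [171.6, 259.7], [170.0, 258.7]]
```

>>> {"method": "apply_moves", "body": {"increments": [{"dp": [0, 0, 0.006], "turn": 0, "gripper": 0}, {"dp": [0, 0, 0.01], "turn": 0, "gripper": 0}, {"dp": [0, 0, 0.01], "turn": 0, "gripper": 0}]}}

```text
clock: 7.32
tcp_pos: [0.4289, 0.319, -0.0092]
orientation: [3.134, 0.211, -0.001]
ft_force: [-0.7, -0.3, 0.6]
gripper_width: 0.0854
gripper_force: 0.0
```

>>> {"method": "apply_moves", "body": {"increments": [{"dp": [0, 0, 0.004], "turn": 0, "gripper": 0}, {"dp": [0, 0, 0.008], "turn": 0, "gripper": 0}, {"dp": [0, 0, 0.008], "turn": 0, "gripper": 0}]}}

```text
clock: 7.57
tcp_pos: [0.4289, 0.319, -0.0133]
orientation: [3.134, 0.211, -0.001]
ft_force: [0.5, -0.5, 0.1]
gripper_width: 0.0851
gripper_force: 0.0
```

>>> {"method": "apply_moves", "body": {"increments": [{"dp": [0, 0, 0.005], "turn": 0, "gripper": 0}, {"dp": [0, 0, 0.01], "turn": 0, "gripper": 0}, {"dp": [0, 0, 0.01], "turn": 0, "gripper": 0}]}}

```text
clock: 7.82
tcp_pos: [0.4288, 0.3189, -0.0184]
orientation: [3.134, 0.211, -0.001]
ft_force: [0.1, -0.2, 0.5]
gripper_width: 0.0853
gripper_force: 0.0
```

>>> {"method": "apply_moves", "body": {"increments": [{"dp": [0, 0, 0.005], "turn": 0, "gripper": 0}, {"dp": [0, 0, 0.01], "turn": 0, "gripper": 0}, {"dp": [0, 0, 0.01], "turn": 0, "gripper": 0}]}}

```text
clock: 8.07
tcp_pos: [0.4288, 0.3189, -0.0234]
orientation: [3.134, 0.211, -0.001]
ft_force: [0.7, 0.1, 0.1]
gripper_width: 0.0854
gripper_force: 0.0
```

```bash
python3 tip.py
```

```text
[ 0.4288  0.3189 -0.0234] [0.68 0.12 0.06]
y az -82.3
scene lowest row per col (x:row)
{119: 327, 122: 335, 125: 338, 128: 340, 131: 341, 134: 340, 137: 349, 140: 351, 143: 353, 146: 354, 149: 354, 152: 325, 155: 323, 158: 317, 161: 316, 164: 314, 167: 311, 170: 310, 173: 309, 176: 302, 179: 300, 182: 302, 185: 314, 188: 323, 191: 325, 194: 326, 197: 323, 200: 300, 203: 299, 206: 297}
pred tips at 0,13mm [[153.7, 373.7], [152.6, 367.9], [195.6, 346.4], [194.8, 340.7]]
top ring visible frac 0.393048128342246
pred tips at 0,13mm [[131.7, 266.3], [129.8, 265.3], [173.8, 261.1], [172.2, 260.1]]
```

The tips are still about 19 mm up with no contact force, so they sit about 42 mm behind the reported TCP. I'll go down another 8 mm and start closing gently.

>>> {"method": "apply_moves", "body": {"increments": [{"dp": [0, 0, 0.005], "turn": 0, "gripper": 0}, {"dp": [0, 0, 0.01], "turn": 0, "gripper": 0}, {"dp": [0, 0, 0.016], "turn": 0, "gripper": 0}, {"dp": [0, 0, 0.016], "turn": 0, "gripper": 0}]}}

```text
clock: 8.5
tcp_pos: [0.4286, 0.3188, -0.0316]
orientation: [3.134, 0.211, -0.002]
ft_force: [-1.4, 0.1, -0.1]
gripper_width: 0.0853
gripper_force: 0.0
```

>>> {"method": "apply_moves", "body": {"increments": [{"dp": [0, 0, 0], "turn": 0, "gripper": 0.14}, {"dp": [0, 0, 0], "turn": 0, "gripper": 0.14}, {"dp": [0, 0, 0], "turn": 0, "gripper": 0.14}, {"dp": [0, 0, 0], "turn": 0, "gripper": 0.14}], "force": 20}}

```text
clock: 8.83
tcp_pos: [0.4294, 0.3192, -0.0307]
orientation: [-3.134, -0.211, -0.0]
ft_force: [0.8, -1.2, -0.3]
gripper_width: 0.0735
gripper_force: 0.0
```

```bash
python3 tip.py
```

```text
[ 0.4294  0.3192 -0.0307] [ 0.82 -1.2  -0.27]
y az -82.3
scene lowest row per col (x:row)
{119: 314, 122: 328, 125: 338, 128: 340, 131: 343, 134: 345, 137: 345, 140: 351, 143: 354, 146: 356, 149: 357, 152: 358, 155: 329, 158: 325, 161: 319, 164: 318, 167: 315, 170: 313, 173: 312, 176: 311, 179: 306, 182: 317, 185: 329, 188: 331, 191: 333, 194: 331, 197: 308, 200: 306, 203: 305}
pred tips at 0,13mm [[154.0, 376.8], [152.9, 371.0], [195.7, 349.5], [195.0, 343.8]]
top ring visible frac 0.36898395721925137
pred tips at 0,13mm [[132.7, 266.6], [130.7, 265.6], [174.5, 261.4], [173.0, 260.4]]
```

Run:
```python
from h import *
d=pickle.load(open("scene.pkl","rb"));a=np.radians(-82.3);y=np.array([np.cos(a),np.sin(a),0]);x=np.array([.991,.134,0])
for z in(0,.005,.01,.015):print(z,[proj(d,np.array([.4294,.3192,z])+q*h*y-.011*x)[0].round(1).tolist() for q,h in((-1,.0368),(-1,.051),(1,.0368),(1,.051))])
```

```text
0 [[154.4, 361.1], [146.8, 365.9], [191.2, 337.7], [197.9, 333.5]]
0.005 [[154.0, 358.8], [146.4, 363.6], [190.9, 335.5], [197.6, 331.3]]
0.01 [[153.6, 356.5], [145.9, 361.3], [190.6, 333.3], [197.4, 329.0]]
0.015 [[153.1, 354.2], [145.5, 359.0], [190.3, 331.0], [197.1, 326.8]]
```

>>> {"method": "apply_moves", "body": {"increments": [{"dp": [0, 0, 0.004], "turn": 0, "gripper": 0.14}, {"dp": [0, 0, 0.007], "turn": 0, "gripper": 0.14}, {"dp": [0, 0, 0.007], "turn": 0, "gripper": 0.14}, {"dp": [0, 0, 0.007], "turn": 0, "gripper": 0.14}]}}

```text
clock: 9.27
tcp_pos: [0.429, 0.319, -0.0345]
orientation: [3.134, 0.211, -0.001]
ft_force: [0.2, -0.5, -0.2]
gripper_width: 0.0733
gripper_force: 0.0
```

>>> {"method": "apply_moves", "body": {"increments": [{"dp": [0, 0, 0], "turn": 0, "gripper": 0.2}, {"dp": [0, 0, 0], "turn": 0, "gripper": 0.24}, {"dp": [0, 0, 0], "turn": 0, "gripper": 0.28}, {"dp": [0, 0, 0], "turn": 0, "gripper": 0.28}, {"dp": [0, 0, 0], "turn": 0, "gripper": 0.28}, {"dp": [0, 0, 0], "turn": 0, "gripper": 0.28}], "force": 25}}

```text
clock: 9.77
tcp_pos: [0.4295, 0.3192, -0.0338]
orientation: [-3.134, -0.211, -0.001]
ft_force: [-2.3, -0.0, 4.8]
gripper_width: 0.0645
gripper_force: 27.1
```

```bash
python3 tip.py | head -5
```

```text
[ 0.4295  0.3192 -0.0338] [-2.28 -0.02  4.8 ]
y az -82.3
scene lowest row per col (x:row)
{122: 323, 125: 332, 128: 339, 131: 341, 134: 344, 137: 346, 140: 346, 143: 352, 146: 355, 149: 358, 152: 359, 155: 359, 158: 330, 161: 322, 164: 319, 167: 317, 170: 315, 173: 314, 176: 312, 179: 311, 182: 330, 185: 332, 188: 335, 191: 336, 194: 330, 197: 310, 200: 310}
pred tips at 0,13mm [[154.2, 378.2], [153.1, 372.4], [195.8, 350.8], [195.0, 345.2]]
```

>>> {"method": "apply_moves", "body": {"increments": [{"dp": [0, 0, 0], "turn": 0, "gripper": 0.4}, {"dp": [0, 0, -0.02], "turn": 0, "gripper": 0.4}, {"dp": [0, 0, -0.06], "turn": 0, "gripper": 0.4}, {"dp": [0, 0, -0.12], "turn": 0, "gripper": 0.4}, {"dp": [0, 0, -0.18], "turn": 0, "gripper": 0.4}, {"dp": [0, 0, -0.2], "turn": 0, "gripper": 0.4}, {"dp": [0, 0, -0.2], "turn": 0, "gripper": 0.4}, {"dp": [0, 0, -0.2], "turn": 0, "gripper": 0.4}], "force": 40}}

```text
clock: 10.53
tcp_pos: [0.4289, 0.3189, 0.065]
orientation: [3.134, 0.211, -0.001]
ft_force: [-0.1, -0.1, -2.3]
gripper_width: 0.0636
gripper_force: 44.8
```

Run:
```python
from h import *
from cell import r,vision
s=r.get_state();print(s["tcp_pos"].round(4),s["ft_force"],s["moment"],s["gripper_width"],s["gripper_force"])
d=vision.camera("scene");b=pickle.load(open("scene.pkl","rb"))
m=cv2.absdiff(d["pixels"],b["pixels"]).max(2)
# old ring spot brightness profile & ring detection at new height
for z in(.105,.1,.11,.0): print(z,proj(b,[s["tcp_pos"][0],s["tcp_pos"][1],z])[0].round(1))
print("old spot change",m[335:352,150:188].mean().round(1))
g=d["pixels"].astype(int)
u,v=proj(b,[s["tcp_pos"][0],s["tcp_pos"][1],.105])[0].round().astype(int)
for y in range(v-16,v+22,2):print(y,[int(g[y,x].mean()) for x in range(u-28,u+30,3)])
```

```text
[0.4289 0.3189 0.065 ] [-0.14456519 -0.09169859 -2.29467524] [-0.00046422  0.01797394  0.00317012] 0.06362043395379015 44.75474875420332
0.105 [161.4 295.7]
0.1 [161.8 298.3]
0.11 [161.  293.2]
0.0 [169.5 346.1]
old spot change 52.5
280 [46, 62, 33, 21, 31, 208, 207, 208, 206, 207, 209, 209, 209, 207, 22, 22, 24, 82, 110, 209]
282 [47, 44, 26, 24, 103, 206, 207, 208, 196, 188, 185, 184, 185, 190, 28, 16, 18, 85, 124, 210]
284 [46, 44, 24, 23, 139, 206, 194, 180, 180, 178, 181, 184, 184, 182, 177, 47, 23, 84, 202, 209]
286 [30, 40, 20, 24, 203, 188, 182, 182, 149, 111, 109, 113, 130, 172, 180, 179, 47, 87, 207, 206]
288 [20, 40, 29, 21, 186, 184, 178, 100, 91, 93, 98, 99, 105, 111, 181, 180, 157, 93, 209, 210]
290 [22, 23, 21, 73, 129, 180, 86, 87, 91, 150, 194, 195, 164, 104, 134, 182, 181, 208, 207, 208]
292 [24, 18, 26, 94, 79, 99, 84, 148, 207, 208, 206, 207, 208, 200, 113, 184, 183, 182, 208, 209]
294 [32, 29, 20, 92, 68, 78, 169, 205, 206, 206, 207, 209, 207, 208, 197, 181, 178, 173, 208, 206]
296 [31, 29, 28, 95, 77, 102, 206, 207, 207, 204, 208, 207, 206, 206, 188, 184, 140, 2
[... 320 characters left out ...]
6, 46, 27, 67, 86, 128, 175, 174, 172, 177, 177, 179, 174, 118, 86, 95, 208, 210, 210, 212]
306 [204, 133, 22, 52, 87, 87, 174, 181, 176, 177, 164, 126, 93, 86, 97, 198, 210, 207, 207, 211]
308 [205, 208, 96, 98, 85, 57, 105, 106, 108, 101, 95, 92, 84, 94, 201, 207, 208, 208, 208, 208]
310 [205, 206, 205, 186, 153, 151, 98, 92, 94, 90, 90, 98, 194, 208, 208, 209, 209, 208, 206, 209]
312 [208, 205, 207, 207, 207, 205, 202, 192, 195, 195, 197, 208, 213, 207, 208, 207, 210, 208, 207, 209]
314 [206, 205, 208, 206, 208, 209, 206, 206, 208, 206, 206, 208, 209, 207, 205, 208, 208, 209, 206, 207]
316 [207, 208, 207, 208, 206, 204, 204, 207, 208, 206, 208, 211, 208, 209, 207, 210, 209, 209, 208, 208]
```

The ring is lifted, with its top face around scene (164,295) at the expected height. I'll fit its position in the grip using a projected-annulus template.

```bash
cat > fit.py <<'E'
from h import *
from scipy.optimize import differential_evolution
th=np.linspace(0,2*np.pi,72)
def fit(cam,x0,z,tilt=False,lo=165,hi=193,rad=.012,occl=None):
    g=cv2.GaussianBlur(cam["pixels"],(3,3),0).mean(2)
    mask=((g>lo)&(g<hi)).astype(float)
    def score(v):
        P=lambda r,zz:proj(cam,np.c_[v[0]+r*np.cos(th),v[1]+r*np.sin(th),np.full(72,zz)])
        o,i=[np.round(P(r,z)*8).astype(np.int32) for r in(.033,.022)]
        a=np.zeros(g.shape,np.uint8);cv2.fillPoly(a,[o],1,cv2.LINE_8,3);cv2.fillPoly(a,[i],0,cv2.LINE_8,3)
        big=np.zeros(g.shape,np.uint8);cv2.fillPoly(big,[np.round(P(.037,z)*8).astype(np.int32)],1,cv2.LINE_8,3)
        n=(big>0)&(a==0)
        return -(mask[a>0].sum()-mask[n].sum())/a.sum()
    s=differential_evolution(score,[(x0[0]-rad,x0[0]+rad),(x0[1]-rad,x0[1]+rad)],seed=1,popsize=20,maxiter=40)
    return s.x,s.fun
E
python3 - <<'E'
from fit import *
from cell import r,vision
b=pickle.load(open("scene.pkl","rb"));t=pickle.load(open("top.pkl","rb"))
print("bench scene",fit(b,[.4284,.319],.01)); print("bench top",fit(t,[.4284,.319],.01,lo=140,hi=163))
s=r.get_state();d=vision.camera("scene");print(s["tcp_pos"])
for z in(.1,.105,.109,.113):print(z,fit(d,s["tcp_pos"],z))
E
```

```text
bench scene (array([0.44017921, 0.31243713]), np.float64(-0.10344827586206896))
bench top (array([0.42910594, 0.32120841]), np.float64(-0.6620278330019881))
[0.427907   0.31845421 0.06386827]
0.1 (array([0.439299  , 0.31412264]), np.float64(-0.5154004106776181))
0.105 (array([0.43292154, 0.31673186]), np.float64(-0.4959514170040486))
0.109 (array([0.42805159, 0.31946761]), np.float64(-0.47244094488188976))
0.113 (array([0.42274437, 0.3213482 ]), np.float64(-0.45472061657032753))
```

The fit centres the ring under the TCP. Next I'll carry it at height to the load mark, approaching from the +y side.

>>> {"method": "apply_moves", "body": {"increments": [{"dp": [0.03, 0.07, -0.02], "turn": 0, "gripper": 0.4}, {"dp": [0.06, 0.14, -0.02], "turn": 0, "gripper": 0.4}, {"dp": [0.09, 0.21, -0.02], "turn": 0, "gripper": 0.4}, {"dp": [0.125, 0.29, -0.02], "turn": 0, "gripper": 0.4}, {"dp": [0.16, 0.37, -0.02], "turn": 0, "gripper": 0.4}, {"dp": [0.195, 0.45, -0.02], "turn": 0, "gripper": 0.4}, {"dp": [0.23, 0.53, -0.02], "turn": 0, "gripper": 0.4}, {"dp": [0.26, 0.6, -0.02], "turn": -0.003, "gripper": 0.4}, {"dp": [0.278, 0.641, -0.02], "turn": -0.003, "gripper": 0.4}, {"dp": [0.278, 0.641, -0.02], "turn": -0.003, "gripper": 0.4}]}}

```text
clock: 11.47
tcp_pos: [0.6112, 0.0149, 0.0736]
orientation: [3.133, 0.217, -0.002]
ft_force: [0.3, -0.4, -1.1]
gripper_width: 0.0635
gripper_force: 44.9
```

>>> {"method": "apply_moves", "body": {"increments": [{"dp": [0, 0, 0], "turn": 0, "gripper": 0.4}, {"dp": [0, 0, 0.04], "turn": 0, "gripper": 0.4}, {"dp": [0, 0, 0.08], "turn": 0, "gripper": 0.4}, {"dp": [0, 0, 0.11], "turn": 0, "gripper": 0.4}, {"dp": [0, 0, 0.11], "turn": 0, "gripper": 0.4}, {"dp": [0, 0, 0.11], "turn": 0, "gripper": 0.4}]}}

```text
clock: 11.97
tcp_pos: [0.6076, 0.0216, 0.0187]
orientation: [-3.132, -0.228, 0.007]
ft_force: [-0.3, 0.1, -1.3]
gripper_width: 0.0634
gripper_force: 44.9
```

Run:
```python
from fit import *
from cell import r,vision
s=r.get_state();R=axes(s);print(s["tcp_pos"],s["ft_force"],s["q"],np.degrees(np.arctan2(R[1,1],R[0,1])),dp(s,[.6096,.0199,.004]))
d=vision.camera("scene");z=s["tcp_pos"][2]+.044
print(fit(d,s["tcp_pos"],z))
```

```text
[0.60755435 0.02159265 0.01869801] [-0.33176184  0.05366732 -1.33639703] [-1.63116040e-01  4.43037096e-01  1.62903070e+00  2.33237305e-04
  1.07436050e+00  1.26249924e+00] -81.68834881101802 [0.004 0.004 0.029]
(array([0.61519458, 0.01849625]), np.float64(-0.09954751131221719))
```

>>> {"method": "apply_moves", "body": {"increments": [{"dp": [0.004, 0.002, 0.01], "turn": 0, "gripper": 0.4}, {"dp": [0.004, 0.002, 0.02], "turn": 0, "gripper": 0.4}, {"dp": [0.004, 0.002, 0.028], "turn": 0, "gripper": 0.4}, {"dp": [0.004, 0.002, 0.028], "turn": 0, "gripper": 0.4}, {"dp": [0.004, 0.002, 0.028], "turn": 0, "gripper": 0.4}]}}

```text
clock: 12.43
tcp_pos: [0.6118, 0.0194, 0.0064]
orientation: [-3.133, -0.226, 0.001]
ft_force: [-0.1, 0.9, -2.3]
gripper_width: 0.0639
gripper_force: 44.9
```

>>> {"method": "apply_moves", "body": {"increments": [{"dp": [0, 0, 0.002], "turn": 0, "gripper": 0.4}, {"dp": [0, 0, 0.004], "turn": 0, "gripper": 0.4}, {"dp": [0, 0, 0.004], "turn": 0, "gripper": 0.4}]}}

```text
clock: 12.68
tcp_pos: [0.612, 0.0194, 0.0047]
orientation: [-3.133, -0.226, -0.0]
ft_force: [0.2, 0.3, -2.1]
gripper_width: 0.0636
gripper_force: 44.9
```

>>> {"method": "apply_moves", "body": {"increments": [{"dp": [0, 0, 0.002], "turn": 0, "gripper": 0.4}, {"dp": [0, 0, 0.004], "turn": 0, "gripper": 0.4}, {"dp": [0, 0, 0.004], "turn": 0, "gripper": 0.4}]}}

```text
clock: 12.93
tcp_pos: [0.6119, 0.0194, 0.0025]
orientation: [-3.133, -0.226, 0.0]
ft_force: [0.9, -0.3, -2.2]
gripper_width: 0.0634
gripper_force: 44.9
```

>>> {"method": "apply_moves", "body": {"increments": [{"dp": [0, 0, 0.002], "turn": 0, "gripper": 0.4}, {"dp": [0, 0, 0.003], "turn": 0, "gripper": 0.4}, {"dp": [0, 0, 0.003], "turn": 0, "gripper": 0.4}]}}

```text
clock: 13.18
tcp_pos: [0.6119, 0.0194, 0.001]
orientation: [-3.133, -0.226, 0.0]
ft_force: [0.1, -0.2, -1.3]
gripper_width: 0.0634
gripper_force: 44.9
```

>>> {"method": "apply_moves", "body": {"increments": [{"dp": [0, 0, 0.002], "turn": 0, "gripper": 0.4}, {"dp": [0, 0, 0.002], "turn": 0, "gripper": 0.4}, {"dp": [0, 0, 0.002], "turn": 0, "gripper": 0.4}]}}

```text
clock: 13.43
tcp_pos: [0.6121, 0.0194, 0.0003]
orientation: [3.133, 0.226, 0.0]
ft_force: [-0.3, -0.4, -1.3]
gripper_width: 0.063
gripper_force: 45.0
```

>>> {"method": "apply_moves", "body": {"increments": [{"dp": [0, 0, 0.002], "turn": 0, "gripper": 0.4}, {"dp": [0, 0, 0.002], "turn": 0, "gripper": 0.4}, {"dp": [0, 0, 0.002], "turn": 0, "gripper": 0.4}]}}

```text
clock: 13.68
tcp_pos: [0.613, 0.0192, 0.0001]
orientation: [3.133, 0.226, 0.003]
ft_force: [-0.3, 0.3, 4.9]
gripper_width: 0.0634
gripper_force: 45.5
```

Contact at about 6 N with the ring 2–3 mm from the mark. I'll ease the grip to a loose cage so the ring lies freely, and raise the tips slightly.

>>> {"method": "apply_moves", "body": {"increments": [{"dp": [0, 0, -0.001], "turn": 0, "gripper": 0.2}, {"dp": [0, 0, -0.001], "turn": 0, "gripper": 0.18}, {"dp": [0, 0, -0.003], "turn": 0, "gripper": 0.18}, {"dp": [0, 0, -0.005], "turn": 0, "gripper": 0.18}, {"dp": [0, 0, -0.005], "turn": 0, "gripper": 0.18}], "force": 20}}

```text
clock: 14.1
tcp_pos: [0.612, 0.0194, 0.0018]
orientation: [-3.133, -0.226, -0.0]
ft_force: [0.0, 0.3, -0.6]
gripper_width: 0.0698
gripper_force: 0.0
```

```bash
cat > st.py <<'E'
from fit import *
from cell import r,vision
s=r.get_state();R=axes(s);print(s["tcp_pos"].round(4),s["ft_force"].round(2),s["gripper_width"],"tilt",R[:2,2].round(4),"az",np.degrees(np.arctan2(R[1,1],R[0,1])).round(2))
d=vision.camera("scene");g=d["pixels"].mean(2).astype(int)
u,v=proj(d,[s["tcp_pos"][0],s["tcp_pos"][1],.044])[0].round().astype(int);print("centre px",u,v)
for y in range(v-13,v+17):print(y,*[f"{g[y,x]:3d}" for x in range(u-26,u+28,2)])
E
python3 st.py
```

```text
[0.612  0.0194 0.0018] [ 0.03  0.27 -0.6 ] 0.06981140756063083 tilt [0. 0.] az -81.76
centre px 251 221
208  16  35  21  18  28  57 171  34  16  96 193 189 141 125 120 124 124 110  20  22  21  46  58 125 122 126 124
209  35  45  17  15  18  42 101  16  17 112 188 136 124 122 123 126 125 112  18  24  23  49  54 126 123 123 126
210  37  46  20  19  18  25  40  19  21 146 140 126 123 124 123 126 124 112  14  25  20  44  58 122 123 123 123
211  35  43  27  18  18  24  37  24  22 127 124 125 123 122 125 128 125 112  24  22  21  49  67 124 125 123 126
212  27  36  32  21  23  24  35  25  28 123 121 126 123 124 124 123 124 110  21  20  20  50  73 121 122 123 125
213  84  27  27  10  26  22  34  25  47 122 125 123 124 130 128 123 126 114  19  18  18  44  85 126 122 127 124
214 173  53  18  21  25  24  24  17  69 123 141 155 164 165 162 161 151 124  16  22  21  42 106 124 125 125 125
215 194 168  49  18  17  21  22  18  62 145 162 164 167 168 172 173 167 162 111  21  30  43 107 124 124 126 126
216 193 190 170  86  23  19  20  80  76 165 167 146 132 116 125 136 160 168 159 108  19  52 110 121 
[... 1663 characters left out ...]
 127 122 121 121 121 119 117
232  66  71  70  90 124 124 124 121 118 119 103  90  88  81  89  93 115 130 127 122 122 121 119 118 121 117  91
233  88  65  68  70  97 122 124 123 126 128 132 125 121 121 126 125 126 115 125 119 118 119 121 118 123 113  61
234  83  67  70  71  75  97 122 123 122 125 129 123 120 131 117 125 124 120 121 124 120 123 121 120 115  69  57
235  76  74  70  69  67  71  97 124 124 124 121 122 125 123 123 120 123 124 121 121 122 121 116 113  71  51  56
236  77  76  71  70  68  72  75  96 124 123 122 122 124 126 121 123 121 121 123 123 121 121 115  68  56  50  57
237  75  71  72  72  69  67  73  78  95 123 124 120 122 122 123 122 122 124 123 120 121 114  87  57  55  53  78
```

The ring lies flat and free, with its top face on rows 214–228 centred on the TCP. I'll take a light hold with a little downward contact and slide it most of the way, 8 mm per row.

>>> {"method": "apply_moves", "body": {"increments": [{"dp": [0, 0, 0], "turn": 0, "gripper": 0.3}, {"dp": [0, 0, 0], "turn": 0, "gripper": 0.3}, {"dp": [0, 0, 0], "turn": 0, "gripper": 0.3}, {"dp": [0, 0, 0.001], "turn": 0, "gripper": 0.3}, {"dp": [0, 0, 0.002], "turn": 0, "gripper": 0.3}], "force": 20}}

```text
clock: 14.57
tcp_pos: [0.6129, 0.0193, 0.0018]
orientation: [3.133, 0.226, 0.002]
ft_force: [-1.6, -0.3, 8.0]
gripper_width: 0.0645
gripper_force: 22.7
```

>>> {"method": "apply_moves", "body": {"increments": [{"dp": [-0.001, 0.008, 0.001], "turn": 0, "gripper": 0.3}, {"dp": [-0.001, 0.02, 0.001], "turn": 0, "gripper": 0.3}, {"dp": [-0.002, 0.035, 0.001], "turn": 0, "gripper": 0.3}, {"dp": [-0.003, 0.05, 0.001], "turn": 0, "gripper": 0.3}, {"dp": [-0.004, 0.065, 0.001], "turn": 0, "gripper": 0.3}, {"dp": [-0.005, 0.08, 0.001], "turn": 0, "gripper": 0.3}]}}

```text
clock: 15.07
tcp_pos: [0.6169, -0.0209, 0.0018]
orientation: [3.133, 0.226, 0.005]
ft_force: [0.4, 0.9, 6.9]
gripper_width: 0.0643
gripper_force: 22.6
```

>>> {"method": "apply_moves", "body": {"increments": [{"dp": [-0.001, 0.012, -0.001], "turn": 0, "gripper": 0.3}, {"dp": [-0.001, 0.025, -0.001], "turn": 0, "gripper": 0.3}, {"dp": [-0.001, 0.04, -0.001], "turn": 0, "gripper": 0.3}, {"dp": [-0.001, 0.055, -0.001], "turn": 0, "gripper": 0.3}, {"dp": [-0.001, 0.068, -0.001], "turn": 0, "gripper": 0.3}, {"dp": [-0.001, 0.076, -0.001], "turn": 0, "gripper": 0.3}, {"dp": [-0.001, 0.076, -0.001], "turn": 0, "gripper": 0.3}, {"dp": [-0.001, 0.076, -0.001], "turn": 0, "gripper": 0.3}]}}

```text
clock: 15.73
tcp_pos: [0.6214, -0.0592, 0.0018]
orientation: [3.132, 0.225, 0.004]
ft_force: [0.5, -1.4, 6.0]
gripper_width: 0.0642
gripper_force: 22.5
```

Run:
```python
from fit import *
from cell import r,vision
s=r.get_state();R=axes(s);p=s["tcp_pos"];print(p.round(4),s["ft_force"].round(2),s["gripper_width"],"tilt",R[:2,2].round(4))
e=(np.array([.622,-.0715])-p[:2]);print("to pocket in tool x,y mm",1000*(R[:2,:2].T@e))
print(fit(vision.camera("scene"),p,.044,lo=145,hi=180))
```

```text
[ 0.6214 -0.0592  0.0018] [ 0.46 -1.4   5.99] 0.064184908059157 tilt [ 0.0023 -0.001 ]
to pocket in tool x,y mm [-1.17932479 12.29435723]
(array([ 0.62632277, -0.05735198]), np.float64(-0.3939393939393939))
```

>>> {"method": "apply_moves", "body": {"increments": [{"dp": [-0.001, 0.006, 0], "turn": 0, "gripper": 0.3}, {"dp": [-0.002, 0.012, 0], "turn": 0, "gripper": 0.3}, {"dp": [-0.002, 0.012, 0], "turn": 0, "gripper": 0.3}, {"dp": [-0.002, 0.012, 0], "turn": 0, "gripper": 0.18}, {"dp": [-0.002, 0.012, 0], "turn": 0, "gripper": 0.18}, {"dp": [-0.002, 0.012, -0.002], "turn": 0, "gripper": 0.18}, {"dp": [-0.002, 0.012, -0.002], "turn": 0, "gripper": 0.18}]}}

```text
clock: 16.37
tcp_pos: [0.6197, -0.0641, 0.0013]
orientation: [-3.133, -0.226, 0.001]
ft_force: [0.9, -0.3, -0.3]
gripper_width: 0.0701
gripper_force: 0.0
```

```bash
python3 st.py
python3 - <<'E'
from h import *
d=pickle.load(open("scene.pkl","rb"))
print("pocket centre px at top when seated/.040",proj(d,[.622,-.0715,.04])[0],proj(d,[.622,-.0715,.044])[0])
E
```

```text
[ 0.6197 -0.0641  0.0013] [ 0.95 -0.28 -0.29] 0.07008569683266391 tilt [-0.0009  0.0003] az -81.76
centre px 280 208
195  94  20  41  42  19  14  74 147  21  18 114 125 120 137 184 193 194  22  24  23  26  74 191 192 191 192 193
196  95  28  44  34  14  20  43  70  17  26 122 121 119 122 138 158 194  24  16  15  28  73 195 193 190 192 193
197  96  33  45  37  26  23  29  37  21  38 121 124 121 116 121 129 157  23  25  18  24  70 193 193 193 139 175
198  93  27  34  34  23  24  21  36  11  49 125 121 123 119 124 122 127   7  20  15  18  79 193 192 183  83  96
199 172  50  28  30  22  28  22  29  32  67 122 122 123 123 122 121 122  11  22  19  23  80 194 183 103  70  67
200 193 169  46  22  26  21  21  20  23  97 125 122 123 122 122 121 122  18  21   9  25 100 193 145  62  65  50
201 194 192 169  50  28  22  14  23  32 104 125 132 131 131 130 119 122  57  23  17  24 106 192 107  39  47  29
202 194 193 192 139  60  21  21  27  85  96 158 160 161 164 163 173 147 104  19  17  21  94 167  98  32  37  24
203 193 192 161 129  66  20  20  32  94  98 167 150 147 151 163 167 165 158  89  24  25
[... 1773 characters left out ...]
123 122 122 123 126 127 124  92  65  59  56
220 121 122 123 124 122 129 128 121 123 121 124 123 119 122 121 118 121 121 122 120 124 120 116  65  57  57  59
221 122 123 123 121 123 122 117 122 121 124 120 122 121 121 121 123 123 121 122 122 122 115  72  58  56  64  85
222 121 124 121 121 123 121 120 131 119 121 123 120 119 120 122 122 121 121 122 122 116  71  59  54  68  73  74
223 122 125 125 119 121 121 122 130 120 121 119 123 122 122 123 125 124 124 121 117  73  57  54  57  78  73  73
224 123 121 123 120 124 121 121 132 120 121 121 120 123 122 119 122 122 118 113  89  55  53  54  81  75  73  74
pocket centre px at top when seated/.040 [282.02041808 207.87861703] [281.99523167 206.30636836]
```

The ring is freed, about 7.6 mm short of the estimated pocket. I'll push with the trailing pad in small steps, watching the force.

>>> {"method": "apply_moves", "body": {"increments": [{"dp": [0, 0.003, 0], "turn": 0, "gripper": 0.18}, {"dp": [0, 0.006, 0], "turn": 0, "gripper": 0.18}, {"dp": [0, 0.009, 0], "turn": 0, "gripper": 0.18}, {"dp": [0, 0.012, 0], "turn": 0, "gripper": 0.18}, {"dp": [0, 0.014, 0], "turn": 0, "gripper": 0.18}, {"dp": [0, 0.014, 0], "turn": 0, "gripper": 0.18}]}}

```text
clock: 16.92
tcp_pos: [0.6212, -0.0716, 0.0017]
orientation: [3.133, 0.225, 0.0]
ft_force: [1.1, 0.6, 0.1]
gripper_width: 0.0699
gripper_force: 0.0
```

>>> {"method": "apply_moves", "body": {"increments": [{"dp": [0, 0.002, 0], "turn": 0, "gripper": 0.18}, {"dp": [0, 0.004, 0], "turn": 0, "gripper": 0.18}, {"dp": [0, 0.004, 0], "turn": 0, "gripper": 0.18}]}}

```text
clock: 17.17
tcp_pos: [0.6214, -0.0734, 0.0017]
orientation: [3.133, 0.226, 0.0]
ft_force: [-0.7, 0.6, 0.2]
gripper_width: 0.0702
gripper_force: 0.0
```

```bash
python3 st.py
```

```text
[ 0.6214 -0.0734  0.0017] [-0.66  0.57  0.25] 0.07019713224827208 tilt [ 0.0001 -0.0001] az -81.77
centre px 283 206
193  91  26  42  70  17  20  86 148  25  20 147 195 193 194 192 194 185  20  17  19  36  80 191 192 192 191 192
194  98  33  47  38  14  17  45  69  24  22 128 158 193 192 193 191 183  26  17  19  35  80 193 195 193 192 194
195  97  33  43  43  20  25  24  34  21  25 121 127 161 190 192 194 186  19  22  25  37  79 191 190 194 191 192
196  95  28  35  39  19  23  21  33  18  47 120 120 126 144 181 193 184  17  18  17  34  79 195 192 193 190 192
197 173  49  28  34  22  32  19  34  27  71 121 120 121 121 134 183 182  20  20  20  34  91 193 181 134 192 186
198 190 166  47  25  22  23  21  25  26  98 123 121 121 121 122 134 170  20  16  16  35 111 192 132  80 112 147
199 192 192 167  51  17  24  12  18  26 103 123 120 121 124 125 122 132  24  26  19  33 131 140  79  68  58  74
200 192 193 190 163  36  16  27  24  84  91 144 150 151 148 133 121 121  62  23  25  36 122  73  67  63  31  59
201 193 195 186 137  61  23  21  34  92  91 165 163 166 168 162 157 129 109  41  26  37
[... 1676 characters left out ...]
 124 122 124 120 119  69  53
217 121 122 124 124 123 127 124 124 126 118 107 107  95  98 106 114 122 123 125 123 125 122 123 120  71  55  57
218 121 126 119 127 120 124 124 121 121 120 119 115 116 116 121 122 120 124 123 123 124 124 117  72  55  58  68
219 122 122 123 129 128 124 122 123 125 122 122 124 124 123 122 121 121 122 121 125 123 115  78  56  59  60  75
220 120 121 121 126 129 122 120 123 121 123 121 121 121 123 121 119 125 122 124 122 120  91  60  58  59  77  70
221 121 122 123 123 123 125 117 121 121 122 119 122 123 120 119 123 117 122 121 119  93  64  55  58  79  77  72
222 120 124 121 122 123 120 121 119 120 122 120 119 123 123 123 122 125 120 125  91  63  55  58  89  79  74  72
```

The leading edge shows less wall, so it has started to dip, and the force is still about zero. I'll keep pushing in millimetre steps.

>>> {"method": "apply_moves", "body": {"increments": [{"dp": [0, 0.002, 0], "turn": 0, "gripper": 0.18}, {"dp": [0, 0.002, 0], "turn": 0, "gripper": 0.18}, {"dp": [0, 0.002, 0], "turn": 0, "gripper": 0.18}]}}

```text
clock: 17.47
tcp_pos: [0.6216, -0.0742, 0.0017]
orientation: [3.133, 0.226, 0.0]
ft_force: [-0.4, -1.1, -0.3]
gripper_width: 0.07
gripper_force: 0.0
```

>>> {"method": "apply_moves", "body": {"increments": [{"dp": [0, 0.002, 0], "turn": 0, "gripper": 0.18}, {"dp": [0, 0.002, 0], "turn": 0, "gripper": 0.18}, {"dp": [0, 0.002, 0], "turn": 0, "gripper": 0.18}]}}

```text
clock: 17.72
tcp_pos: [0.6217, -0.0752, 0.0017]
orientation: [-3.133, -0.226, 0.0]
ft_force: [0.8, 1.0, -0.3]
gripper_width: 0.0698
gripper_force: 0.0
```

>>> {"method": "apply_moves", "body": {"increments": [{"dp": [0, 0.002, 0], "turn": 0, "gripper": 0.18}, {"dp": [0, 0.002, 0], "turn": 0, "gripper": 0.18}, {"dp": [0, 0.002, 0], "turn": 0, "gripper": 0.18}]}}

```text
clock: 17.97
tcp_pos: [0.6218, -0.0763, 0.0017]
orientation: [-3.133, -0.225, 0.0]
ft_force: [0.5, -0.8, 0.3]
gripper_width: 0.0701
gripper_force: 0.0
```

```bash
python3 st.py
```

```text
[ 0.6218 -0.0763  0.0017] [ 0.47 -0.81  0.35] 0.0700603047788104 tilt [-0.  0.] az -81.77
centre px 284 206
193  96  23  44  57  11  25  67 112  23  25 177 194 192 190 194 190 178  16  17  20  35  90 191 193 192 192 190
194  94  30  45  33  13  21  33  60  13  27 137 182 193 191 193 194 177  22  18  19  38  79 192 193 191 190 191
195  97  33  39  41  22  23  10  37  18  47 120 138 183 195 193 194 176  26  19  20  38  76 192 194 193 192 193
196 162  26  30  33  27  14  24  35  31  61 121 122 136 157 193 193 181  18  18  20  38  89 192 192 190 191 190
197 190 122  27  33  15  35  19  24  33  69 120 122 122 127 158 195 176  19  17  20  36 105 193 138 174 191 157
198 191 184 126  22  20  27  16  22  18 101 122 123 122 120 128 157 178  18  24  20  35 130 181  81  99 134 109
199 190 192 183 120  18  12  21  19  47  89 124 120 123 120 123 128 140  22  20  24  37 119 104  70  63  62  70
200 193 191 193 147  59  18  17  21  73  81 127 128 130 125 122 123 121  81  24  17  35  74  66  69  49  25 130
201 194 192 161 130  64  23  15  36  88  90 162 162 162 162 160 144 120 112  81  17  52  93  40 
[... 1667 characters left out ...]
 121 123 124 123  92  64  59
217 132 125 122 124 122 123 123 123 120 117 111  97 100 105 109 120 121 123 121 122 124 124 125  91  63  61  56
218 125 127 132 120 125 124 125 124 120 119 120 117 117 118 120 124 121 121 121 123 124 123  93  66  58  60  85
219 121 124 126 130 120 123 124 122 122 122 121 122 119 120 123 120 118 125 122 121 120  92  65  56  58  63  81
220 122 123 124 126 126 119 118 123 124 122 123 123 122 119 120 123 124 122 124 123 116  63  55  60  64  82  72
221 123 121 121 122 119 121 120 121 123 121 123 122 121 119 119 119 124 121 123 117  74  58  57  64  84  76  74
222 120 118 121 120 122 132 116 122 122 118 119 123 123 120 122 120 120 125 117  70  56  56  66  75  76  72  69
```

>>> {"method": "apply_moves", "body": {"increments": [{"dp": [0, 0.002, 0], "turn": 0, "gripper": 0.18}, {"dp": [0, 0.003, 0], "turn": 0, "gripper": 0.18}, {"dp": [0, 0.003, 0], "turn": 0, "gripper": 0.18}]}}

```text
clock: 18.27
tcp_pos: [0.6221, -0.0778, 0.0017]
orientation: [3.133, 0.225, 0.0]
ft_force: [-0.2, -0.7, 0.2]
gripper_width: 0.0701
gripper_force: 0.0
```

>>> {"method": "apply_moves", "body": {"increments": [{"dp": [0, 0.002, 0], "turn": 0, "gripper": 0.18}, {"dp": [0, 0.003, 0], "turn": 0, "gripper": 0.18}, {"dp": [0, 0.003, 0], "turn": 0, "gripper": 0.18}]}}

```text
clock: 18.52
tcp_pos: [0.6223, -0.0793, 0.0017]
orientation: [3.133, 0.225, 0.0]
ft_force: [0.5, -0.2, -0.5]
gripper_width: 0.07
gripper_force: 0.0
```

```bash
cat > fit3.py <<'E'
# fit ring pose (x,y,top-centre z, tilt about tool x) in both cameras by template correlation
from h import *
from cell import r,vision
from scipy.optimize import differential_evolution
th=np.linspace(0,2*np.pi,72)
s=r.get_state();R=axes(s);p=s["tcp_pos"];print(p.round(4),s["ft_force"].round(2),"width",s["gripper_width"])
cs=[(vision.camera("scene"),.15,.18)]
if __name__=="__main__":
    G=[]
    for c,_,_ in cs:
        c["g"]=c["pixels"].mean(2); G.append(((c["g"]>140)&(c["g"]<180)).astype(float))
    ex=np.array([.9897,.1428,0]);ey=np.array([.1428,-.9897,0]);ez=np.array([0,0,1.])
    c=cs[0][0];m=G[0]
    def score(v):
        o=np.array([v[0],v[1],v[2]]);n=ey*np.cos(v[3])-ez*np.sin(v[3])
        P=lambda rr:np.round(proj(c,o+rr*(np.cos(th)[:,None]*ex+np.sin(th)[:,None]*n))*8).astype(np.int32)
        a=np.zeros(m.shape,np.uint8);cv2.fillPoly(a,[P(.033)],1,cv2.LINE_8,3);cv2.fillPoly(a,[P(.022)],0,cv2.LINE_8,3)
        b=np.zeros(m.shape,np.uint8);cv2.fillPoly(b,[P(.036)],1,cv2.LINE_8,3)
        return -(m[a>0].sum()-m[(b>0)&(a==0)].sum())/200
    for zt in((.038,.040,.042,.044)):
        f=differential_evolution(lambda w:score([w[0],w[1],zt,w[2]]),[(p[0]-.01,p[0]+.01),(p[1]-.008,p[1]+.012),(-.03,.12)],seed=1,maxiter=40)
        print(zt,f.x.round(4),round(f.fun,3))
E
python3 fit3.py
```

```text
[ 0.6223 -0.0793  0.0017] [ 0.49 -0.23 -0.54] width 0.06996042604251937
0.038 [ 0.6302 -0.074   0.041 ] -0.5
0.04 [ 0.6271 -0.0719  0.0412] -0.5
0.042 [ 0.6249 -0.0696  0.048 ] -0.51
0.044 [ 0.6217 -0.0674  0.0438] -0.5
```

The scene fit suggests the ring is tipped about 2.5°, leading edge down. I'll check whether the top camera sees the ring, for a better x,y.

Run:
```python
from h import *
from cell import r,vision
c=vision.camera("top");g=c["pixels"].mean(2).astype(int)
for y in range(138,184,2):print(y,*[f"{g[y,x]:3d}" for x in range(322,376,2)])
```

```text
138 165 162 160 163 115 129 138 156 174 173 174 169 170 169 163 166 167 169 171 173 176 178 181 176 109 115 168
140 162 161 167 163 166 166 164 161 148 139 166 172 168 168 166 163 170 168 169 172 175 177 177 178 179 156 172
142 163 163 163 164 162 163 164 163 163 160 143 123 162 168 166 163 162 168 170 173 172 174 175 176 159 169 177
144 162 162 161 165 163 163 164 162 161 161 161 162 141 133 164 162 161 154 168 171 172 172 170 171 148 180 179
146 165 163 165 161 164 163 165 163 162 162 157 158 158 153 125 154 158 155 153 167 169 167 168 163 167 184 183
148 164 162 164 164 165 163 165 162 163 157 156 157 156 156 154 117 147 155 150 154 165 164 161 156 181 185 184
150 167 165 164 163 165 163 163 162 159 157 157 158 155 154 150 150 127 146 149 136 160 161 158 155 189 186 185
152 163 164 163 165 163 163 164 162 159 159 158 155 154 154 151 149 145 112 141 141 135 156 154 174 190 188 187
154 166 165 164 165 163 165 163 162 161 159 157 157 154 151 152 149 142 137 101 142 133 154 131 191 192 189 190
156 166 163 164 164 163 164 163 159 161 155 156 156 152 152 149 148 140 131 128 107 131 127 
[... 775 characters left out ...]
 108 181 179 178 180 165  99
172 164 165 165 164 163 160 159 158 157 154 154 153 151 142 139 139 132 129 122 120 106 176 177 174 178 141  96
174 166 163 163 162 161 159 159 157 157 155 152 149 140 141 140 136 131 129 118 121 107 171 171 170 174 114 128
176 164 164 164 163 163 159 156 154 154 155 154 155 138 139 136 132 129 122 119 115  99 168 169 171 156  94 127
178 164 163 164 160 161 160 158 156 154 152 152 147 141 137 136 134 127 121 117 113 102 166 164 166 139 116 126
180 165 163 163 162 160 160 155 155 154 153 149 145 143 139 134 132 123 123 117 105 104 162 160 163 110 123 123
182 166 164 163 162 159 159 159 155 154 149 148 146 142 139 135 131 127 119 114 104 124 152 154 143  98 125 120
```

The arm hides it from the top. I'll judge the ring's standing height from its visible side-wall thickness in the scene view: 3.8 rows is 10 mm proud, about 2.3 is seated.

```bash
cat > wall.py <<'E'
from h import *
from cell import r,vision
s=r.get_state();print(s["tcp_pos"].round(4),s["ft_force"].round(2),"width",round(s["gripper_width"],4),"f",round(s["gripper_force"],1))
g=np.mean([vision.camera("scene")["pixels"].mean(2) for _ in range(2)],0)
np.save("g.npy",g)
o=[]
for u in range(276,300,2):
    col=g[203:224,u-1:u+2].mean(1); 
    w=np.clip((122-col)/40,0,1)   # dark wall fraction
    k=np.nonzero(col>140)[0]; b=k.max() if len(k) else 0
    o.append((u,203+int(b),round(float(w[b:].sum()),2)))
print(o)
for y in range(196,220):print(y,*[f"{int(g[y,x]):3d}" for x in range(262,306,2)])
E
python3 wall.py
```

```text
[ 0.6223 -0.0792  0.0017] [-0.42  0.29  0.03] width 0.0697 f 0.0
[(276, 203, 12.16), (278, 214, 1.66), (280, 214, 1.83), (282, 214, 2.02), (284, 214, 2.11), (286, 213, 2.02), (288, 213, 2.25), (290, 212, 2.24), (292, 211, 2.71), (294, 210, 3.62), (296, 207, 3.87), (298, 203, 3.38)]
196  25  34  21  24  18  30  19  27 118 123 135 158 193 192 193  94  18  20  18  72 186 191
197 104  24  24  26  16  28  16  47 118 121 122 126 157 192 193  97  17  22  12  81 192 139
198 183 122  26  18  20  17  22  54 122 122 122 122 128 158 192  95  23  23  20  92 184  80
199 191 182  96  15  18  15  39 107 124 121 124 121 120 127 143 148  19  23  23  87 104  66
200 195 160 112  24  19  22  64  83 124 130 132 126 122 120 123 131  74  17  15  76  63  65
201 161 127 113  25  26  17  68  73 162 164 166 162 163 144 121 124 116 109  49  96  40  49
202 129 123 111  28  32  18  69  74 163 164 160 169 168 165 163 128 124 122 148  99  32  28
203 122 122 114  23  31  21  68  73 124 111 111 116 141 160 167 159 122 121 131 126  60  29
204 121 122 115  23  25  24  66  74  92  89  94  99 109 123 161 166 143 123 123 1
[... 690 characters left out ...]
 144 141 139 141 157 160 163 132  86 108 124 123 122 123
213 123 124 123  99  95  93  95  78 161 159 159 158 163 160 135  89  81 121 124 123 124 122
214 124 122 123 119  91  93  98 125 158 158 156 145 140 106  90  74 100 124 124 125 124 124
215 122 122 122 125 114  96  94 102 109 110 108 100  96  81  81 101 120 124 123 122 123 126
216 119 123 121 124 123 115  96  90  92  90  90  84  82  95 109 119 122 123 125 124 124 121
217 124 122 124 124 120 123 116 115 108  99  97 106 110 117 122 123 122 123 123 124 123  93
218 133 121 123 124 123 124 120 121 120 118 117 119 120 121 122 123 122 122 124 122  94  63
219 127 133 121 122 123 123 121 121 121 121 121 122 120 119 123 124 122 123 121  95  64  56
```

The ring's image has not changed over the last 3 mm of travel, its wall has shrunk to about 2.1 rows, and its centre is near (282,207.7). The seated prediction is (282.0,207.9), so it looks to have dropped in. I'll compare its edges with a flat seated ring.

```bash
cat > seat.py <<'E'
from h import *
from scipy.optimize import least_squares
g=np.load("g.npy");d=pickle.load(open("scene.pkl","rb"))
import sys
cols=[int(a) for a in sys.argv[1:]] or list(range(279,295,2))
th=np.linspace(0,2*np.pi,721)
def edges(o,tx,ty,rr,u):
    P=proj(d,np.c_[o[0]+rr*np.cos(th),o[1]+rr*np.sin(th),o[2]+tx*rr*np.cos(th)+ty*rr*np.sin(th)])
    out=[]
    for half in(1,-1):
        i=np.nonzero(np.diff(np.sign(P[:,0]-u)))[0];rows=sorted(P[i,1]);return rows[0],rows[-1]
def cross(col,lo,hi,lev,rising):
    for y in range(lo,hi):
        a,b=col[y],col[y+1]
        if (a<lev<=b) if rising else (a>=lev>b): return y+(lev-a)/(b-a)
m=[]
for u in cols:
    c=g[:,u]; top=cross(c,197,212,143,True)
    bot=max((y+(135-c[y])/(c[y+1]-c[y])) for y in range(205,217) if c[y]>=135>c[y+1])
    m.append((u,top,bot))
def res(v,tilt=True):
    o=v[:3];tx,ty=(v[3],v[4]) if len(v)>3 else (0,0)
    return [e for u,t,b in m for e in np.subtract(edges(o,tx,ty,.033,u),(t,b))]
for z in(.038,.04,.042,.044):
    f=least_squares(lambda w:res([w[0],w[1],z]),[.622,-.0715],x_scale=.001,diff_step=1e-3)
    f2=least_squares(lambda w:res([w[0],w[1],z,w[2],w[3]]),[.622,-.0715,0,0],x_scale=[.001,.001,.01,.01],diff_step=1e-3)
    print(z,f.x.round(4),"rms px",np.sqrt(np.mean(f.fun**2)).round(3),"| tilt fit",f2.x.round(4),np.sqrt(np.mean(f2.fun**2)).round(3))
E
python3 seat.py
```

```text
0.038 [ 0.6288 -0.0737] rms px 0.126 | tilt fit [ 0.6283 -0.0741 -0.0169 -0.009 ] 0.06
0.04 [ 0.6259 -0.0718] rms px 0.13 | tilt fit [ 0.6254 -0.0717 -0.0193 -0.0096] 0.059
0.042 [ 0.6231 -0.0695] rms px 0.141 | tilt fit [ 0.6226 -0.0697 -0.0201 -0.0055] 0.061
0.044 [ 0.6205 -0.0672] rms px 0.151 | tilt fit [ 0.6198 -0.0672 -0.0212 -0.0056] 0.057
```

The ring is flat to about 0.1 px, and at seated height its y is −0.0718, matching the pocket. I'll let go, lift clear and check with the top camera.

>>> {"method": "apply_moves", "body": {"increments": [{"dp": [0, -0.008, 0], "turn": 0, "gripper": 0.1}, {"dp": [0, -0.01, 0], "turn": 0, "gripper": 0}, {"dp": [0, -0.01, 0], "turn": 0, "gripper": 0}, {"dp": [0, -0.01, -0.02], "turn": 0, "gripper": 0}, {"dp": [0, -0.01, -0.06], "turn": 0, "gripper": 0}, {"dp": [0, -0.01, -0.14], "turn": 0, "gripper": 0}, {"dp": [0, -0.01, -0.22], "turn": 0, "gripper": 0}, {"dp": [0, -0.01, -0.3], "turn": 0, "gripper": 0}, {"dp": [0, -0.01, -0.3], "turn": 0, "gripper": 0}]}}

```text
clock: 19.47
tcp_pos: [0.6273, -0.0759, 0.1633]
orientation: [3.127, 0.225, 0.026]
ft_force: [0.7, -0.1, 2.1]
gripper_width: 0.0856
gripper_force: 0.0
```

>>> {"method": "apply_moves", "body": {"increments": [{"dp": [-0.06, -0.06, -0.03], "turn": 0, "gripper": 0}, {"dp": [-0.12, -0.12, -0.06], "turn": 0, "gripper": 0}, {"dp": [-0.18, -0.18, -0.09], "turn": 0, "gripper": 0}, {"dp": [-0.24, -0.24, -0.12], "turn": 0, "gripper": 0}, {"dp": [-0.3, -0.3, -0.15], "turn": 0, "gripper": 0}, {"dp": [-0.36, -0.36, -0.18], "turn": 0, "gripper": 0}, {"dp": [-0.36, -0.42, -0.18], "turn": 0, "gripper": 0}, {"dp": [-0.36, -0.48, -0.18], "turn": 0, "gripper": 0}, {"dp": [-0.36, -0.54, -0.18], "turn": 0, "gripper": 0}, {"dp": [-0.36, -0.54, -0.18], "turn": 0, "gripper": 0}]}}

```text
clock: 20.3
tcp_pos: [0.4035, 0.1714, 0.2428]
orientation: [-3.131, -0.234, -0.003]
ft_force: [-0.1, 0.2, 0.5]
gripper_width: 0.0853
gripper_force: 0.0
```

```bash
cat > chk.py <<'E'
from fit import *
from cell import r,vision
s=r.get_state();print(s["tcp_pos"],s["ft_force"])
c=vision.camera("top");g=c["pixels"].mean(2).astype(int);b=pickle.load(open("top.pkl","rb"))
print("top change in nest",(cv2.absdiff(c["pixels"],b["pixels"]).max(2)[125:205,270:385]>40).mean())
for y in range(140,182):print(y,*[f"{g[y,x]:3d}" for x in range(324,376,2)])
d=vision.camera("scene");np.save("g.npy",d["pixels"].mean(2))
E
python3 chk.py; python3 seat.py 268 270 273 276 279 282 285 288 290 292 294
```

```text
[0.40349216 0.17139396 0.2428455 ] [-0.14166486  0.15302905  0.51757979]
top change in nest 0.011956521739130435
140 129 125 126 126 128 125 128 130 128 128 126 128 125 127 127 126 127 130 127 128 127 126 126 169 124 158
141 127 127 126 129 127 129 128 129 126 125 128 128 128 123 124 127 125 127 128 125 125 127 127  99  83 178
142 128 127 127 124 126 126 126 128 129 131 145 143 143 136 129 125 127 125 123 128 126 125 129  89  88 147
143 127 129 129 127 124 127 127 127 125 165 160 157 157 160 150 126 128 127 127 124 129 127 127 100  86 122
144 128 129 128 126 128 126 124 124 158 161 159 157 156 158 161 150 129 123 128 124 127 129 126 101  88 124
145 127 126 125 127 127 127 125 157 159 162 161 161 158 158 158 158 149 126 125 124 127 128 129 108  88 109
146 128 128 126 127 127 122 138 162 157 158 161 159 159 157 160 159 160 133 126 128 127 128 129 112  88  94
147 126 129 126 126 126 126 155 160 160 161 141 120 118 148 160 162 159 156 128 126 126 124 126 119  90  96
148 127 130 128 126 127 138 157 157 159 126  92  96  95  94 136 160 161 160 129 124 128 127 127 126  87  85
149 127 130 127
[... 3199 characters left out ...]
4 129 129 126 129 129 130
179 125 124 123 124 126 124 123 129 126 127 125 125 124 127 128 127 127 129 128 124 126 130 128 129 130 129
180 126 125 124 127 125 125 124 125 126 124 126 127 129 127 127 129 127 131 128 128 130 128 127 128 128 126
181 125 124 126 123 124 124 123 123 125 127 126 123 129 127 128 129 127 128 128 129 129 128 128 130 129 126
0.038 [ 0.6289 -0.0745] rms px 0.474 | tilt fit [ 0.629  -0.0747  0.0334 -0.026 ] 0.169
0.04 [ 0.626  -0.0721] rms px 0.451 | tilt fit [ 0.6262 -0.0723  0.0311 -0.024 ] 0.166
0.042 [ 0.6233 -0.0704] rms px 0.418 | tilt fit [ 0.6233 -0.0703  0.028  -0.0219] 0.165
0.044 [ 0.6204 -0.0682] rms px 0.389 | tilt fit [ 0.6205 -0.0681  0.0261 -0.0208] 0.161
```

With the arm away, both cameras see the whole ring. I'll run a joint two-camera fit of its centre, height and tilt.

```bash
cat > joint.py <<'E'
from h import *
from cell import vision
from scipy.optimize import least_squares
from scipy.ndimage import map_coordinates
th=np.radians(np.arange(0,360,5))
C=[]
for n,lev in(("top",142),("scene",142)):
    cs=[vision.camera(n) for _ in range(3)];c=cs[0];g=np.mean([k["pixels"].astype(float).mean(2) for k in cs],0)
    c0=proj(c,[.622,-.0715,.040])[0]
    C.append((c,g,c0))
def model(v,c,r):
    o=np.c_[v[0]+r*np.cos(th),v[1]+r*np.sin(th),v[2]+r*(v[3]*np.cos(th)+v[4]*np.sin(th))]
    return proj(c,o)
def obs(v,c,g,r0):
    # sub-pixel outer edge, searched along the radial line about the model
    lo,hi=model(v,c,r0-.008),model(v,c,r0+.008);t=np.linspace(0,1,60);out=[]
    for a,b in zip(lo,hi):
        L=a+(b-a)*t[:,None];p=map_coordinates(g,[L[:,1],L[:,0]],order=1)
        k=np.nonzero((p[:-1]>=142)&(p[1:]<142))[0]
        out.append((-.008+.016*t[k[0]]) if len(k) else np.nan)
    return np.array(out)
v=np.array([.622,-.0715,.041,0,0])
for w in((0,1),(0,),(1,)):
    def res(v):
        e=np.concatenate([obs(v,C[i][0],C[i][1],.033) for i in w])*1000
        return np.where(np.isfinite(e),np.clip(e,-3,3),0)
    if len(w)==2:
        f=least_squares(res,v,x_scale=[.001,.001,.001,.02,.02],diff_step=[1e-3,5e-3,2e-2,1,1] and 1e-3,loss="soft_l1");v2=f.x
        f=least_squares(lambda d:res(v+d*[.001,.001,.001,.01,.01]),np.zeros(5),diff_step=.1,x_scale=1,loss="soft_l1",method="trf") if False else f
        from scipy.optimize import minimize
        m=minimize(lambda d:np.mean(np.abs(res(v+d*np.array([.002,.002,.002,.03,.03])))),np.zeros(5),method="Nelder-Mead",options=dict(initial_simplex=np.vstack([np.zeros(5),np.eye(5)]),maxiter=600))
        print("joint",(v+m.x*[.002,.002,.002,.03,.03]).round(4),"mean err mm",m.fun.round(3))
        for z in(.038,.04,.042,.044):
            m=minimize(lambda d:np.mean(np.abs(res(np.array([.622+d[0]*.002,-.0715+d[1]*.002,z,0,0])))),np.zeros(2),method="Nelder-Mead")
            print("flat",z,(.622+m.x[0]*.002).round(4),(-.0715+m.x[1]*.002).round(4),m.fun.round(3))
    else:
        m=minimize(lambda d:np.mean(np.abs(res(np.array([.622+d[0]*.002,-.0715+d[1]*.002,.04,0,0])))),np.zeros(2),method="Nelder-Mead")
        print(w,"at z=.040",(.622+m.x[0]*.002).round(4),(-.0715+m.x[1]*.002).round(4),m.fun.round(3))
E
python3 joint.py
```

```text
joint [ 0.624  -0.0712  0.0416  0.0073 -0.0258] mean err mm 0.995
flat 0.038 0.622 -0.0715 1.904
flat 0.04 0.622 -0.0715 1.873
flat 0.042 0.622 -0.0715 1.411
flat 0.044 0.622 -0.0715 1.568
(0,) at z=.040 0.622 -0.0715 1.491
(1,) at z=.040 0.622 -0.0715 2.256
```

```bash
sed -i 's/np.zeros(2),method="Nelder-Mead")/np.zeros(2),method="Nelder-Mead",options=dict(initial_simplex=[[0,0],[1,0],[0,1]]))/' joint.py; sed -i '/f=least_squares/d' joint.py; python3 joint.py
```

```text
joint [ 0.624  -0.0714  0.0416  0.0079 -0.0303] mean err mm 1.0
flat 0.038 0.6238 -0.0705 1.709
flat 0.04 0.6247 -0.072 1.372
flat 0.042 0.6236 -0.0707 1.172
flat 0.044 0.6221 -0.0696 1.257
(0,) at z=.040 0.6234 -0.071 1.122
(1,) at z=.040 0.6262 -0.0727 1.255
```

The height is ambiguous between 0.040 and 0.042 with this crude edge finder. I'll fit clean contour ellipses in both views and triangulate them.

```bash
cat > ell.py <<'E'
from h import *
from cell import vision
from scipy.optimize import least_squares
th=np.linspace(0,2*np.pi,721)
E=[];Cc=[]
for n in("top","scene"):
    cs=[vision.camera(n) for _ in range(4)];c=cs[0];Cc.append(c)
    g=np.mean([k["pixels"].astype(float).mean(2) for k in cs],0).astype(np.float32)
    u,v=proj(c,[.622,-.0715,.04])[0].round().astype(int);x0,y0=u-26,v-26;K=10
    a=cv2.resize(g[y0:y0+52,x0:x0+52],None,fx=K,fy=K,interpolation=cv2.INTER_LINEAR)
    m=((a>142)&(a<180)).astype(np.uint8)
    ct,h=cv2.findContours(m,cv2.RETR_CCOMP,cv2.CHAIN_APPROX_NONE)
    f=lambda p:(p.reshape(-1,2)+.5)/K-.5+[x0,y0]
    out=[i for i in range(len(ct)) if h[0][i][3]<0]; 
    i=min((i for i in out if len(ct[i])>300),key=lambda i:np.hypot(*(f(ct[i]).mean(0)-[u,v])))
    P=f(cv2.convexHull(ct[i]));inner=max((j for j in range(len(ct)) if h[0][j][3]==i),key=lambda j:len(ct[j]))
    e=cv2.fitEllipse(f(ct[i]).astype(np.float32));print(n,"outer",np.round(e[0],2),np.round(e[1],2),round(e[2],1),"bbox",f(ct[i]).min(0).round(2),f(ct[i]).max(0).round(2))
    E.append(f(ct[i])[::6])
    for z in(.04,.044):
        Q=proj(c,np.c_[.624+.033*np.cos(th),-.0715+.033*np.sin(th),np.full(721,z)]).astype(np.float32);q=cv2.fitEllipse(Q);print("   model",z,np.round(q[0],2),np.round(q[1],2),round(q[2],1))
from scipy.spatial import cKDTree
def res(v,w=(0,1)):
    r=[]
    for k in w:
        o=np.c_[v[0]+v[5]*np.cos(th),v[1]+v[5]*np.sin(th),v[2]+v[5]*(v[3]*np.cos(th)+v[4]*np.sin(th))]
        Q=proj(Cc[k],o);ctr=Q.mean(0)
        ang=lambda p:np.arctan2(*(p-ctr).T[::-1]);s=np.argsort(ang(Q))
        R=np.interp(ang(E[k]),ang(Q)[s],np.hypot(*(Q-ctr).T)[s],period=2*np.pi)
        r.append(np.hypot(*(E[k]-ctr).T)-R)
    return np.concatenate(r)
S=np.array([.001,.001,.001,.02,.02,.001]);v0=np.array([.6235,-.0712,.041,0,0,.033])
f=least_squares(lambda d:res(v0+d*S),np.zeros(6),diff_step=.02,x_scale=1,loss="soft_l1",f_scale=.3)
print("full",(v0+f.x*S).round(4),"rms",np.sqrt(np.mean(res(v0+f.x*S)**2)).round(3))
for z in(.038,.04,.042,.044):
    M=np.array([1,1,0,0,0,1])*S;b=v0.copy();b[2]=z
    f=least_squares(lambda d:res(b+d*M),np.zeros(6)+1e-3,diff_step=.02,loss="soft_l1",f_scale=.3);x=b+f.x*M
    print("flat",x.round(4),"rms top/scene",np.sqrt(np.mean(res(x,(0,))**2)).round(3),np.sqrt(np.mean(res(x,(1,))**2)).round(3))
E
python3 ell.py
```

```text
top outer [346.84 157.46] [31.   32.28] 94.1 bbox [330.75 141.85] [363.25 173.15]
   model 0.04 [347.15 157.38] [32.   33.46] 94.5
   model 0.044 [347.23 156.73] [32.1  33.57] 94.5
scene outer [281.11 207.05] [15.02 30.45] 89.7 bbox [265.55 199.35] [296.85 214.65]
   model 0.04 [281.44 207.7 ] [14.37 29.62] 89.3
   model 0.044 [281.42 206.13] [14.32 29.67] 89.3
full [ 0.6231 -0.0707  0.0423  0.0411 -0.0365  0.0318] rms 0.393
flat [ 0.6249 -0.0713  0.038   0.      0.      0.032 ] rms top/scene 0.219 1.553
flat [ 0.6241 -0.0711  0.04    0.      0.      0.0321] rms top/scene 0.193 1.048
flat [ 0.6232 -0.0708  0.042   0.      0.      0.0322] rms top/scene 0.208 0.728
flat [ 0.6224 -0.0705  0.044   0.      0.      0.0321] rms top/scene 0.198 0.874
```

Run:
```python
from h import *
from cell import vision
g=np.mean([vision.camera("scene")["pixels"].mean(2) for _ in range(3)],0)
print("    ",*[f"{x:3d}" for x in range(260,304,2)])
for y in range(195,221):print(y,*[f"{int(g[y,x]):3d}" for x in range(260,304,2)])
```

```text
260 262 264 266 268 270 272 274 276 278 280 282 284 286 288 290 292 294 296 298 300 302
195 216 217 217 217 216 216 217 179 144 135 156 205 217 216 216 217 216 216 215 216 216 217
196 217 216 216 217 217 216 179 144 138 136 139 152 178 216 217 217 217 216 217 217 216 216
197 217 217 216 217 217 180 145 138 137 137 136 136 142 178 216 217 216 217 216 216 217 217
198 216 217 216 217 181 143 136 139 138 138 137 137 137 146 177 217 216 217 217 215 215 205
199 217 217 216 179 145 137 139 139 137 139 139 137 138 139 143 160 205 216 215 216 208 118
200 216 216 179 146 138 137 140 139 140 140 146 147 143 137 137 137 155 204 217 215 164  73
201 216 179 145 139 139 138 138 151 162 182 184 182 181 181 164 135 136 155 205 215 121  43
202 180 146 138 139 139 138 161 181 182 187 186 181 188 190 186 181 143 138 154 188 112  36
203 146 138 139 141 140 163 183 189 165 141 127 126 133 160 181 188 180 139 139 147 143  68
204 139 139 139 139 144 188 190 154 109 101 102 107 111 122 137 184 187 162 139 139 140 146
205 141 138 139 141 167 190 182 102  91  94  97 100 104 108 111 147 189 184 141 138 139 141

[... 679 characters left out ...]
 184 181 178 178 179 183 180 151 100  91 138 141 140 137
214 140 138 137 138 134 103 112 130 156 179 176 175 165 155 121 103  85 114 141 141 140 140
215 138 138 139 139 139 128 109 106 114 124 124 122 114 108  96  91 114 137 139 140 140 140
216 138 135 139 139 139 137 131 109 105 103 101 101  96  93 109 123 135 139 140 140 139 140
217 142 138 138 139 140 139 138 133 131 123 113 113 120 123 132 137 138 138 138 138 140 140
218 143 150 138 140 137 139 137 137 136 133 133 133 135 134 138 137 139 140 136 138 139 106
219 138 145 149 138 139 138 137 138 137 136 138 137 137 137 138 137 139 140 140 138 107  74
220 137 139 144 144 138 137 137 137 137 137 136 137 136 136 136 140 139 138 138 131  74  67
```

The scene exposure has brightened (plate 139, ring 183), so the threshold was wrong. I'll refit with 161.

```bash
sed -i 's/m=((a>142)&(a<180))/m=((a>(142 if n=="top" else 160))\&(a<205))/' ell.py; python3 ell.py
```

```text
top outer [346.83 157.46] [30.99 32.27] 93.9 bbox [330.75 141.95] [363.25 173.15]
   model 0.04 [347.15 157.38] [32.   33.46] 94.5
   model 0.044 [347.23 156.73] [32.1  33.57] 94.5
scene outer [281.31 207.27] [13.93 28.68] 89.1 bbox [267.15 200.35] [295.85 214.25]
   model 0.04 [281.44 207.7 ] [14.37 29.62] 89.3
   model 0.044 [281.42 206.13] [14.32 29.67] 89.3
full [ 0.6233 -0.0708  0.0417  0.0021 -0.0037  0.0318] rms 0.125
flat [ 0.6248 -0.0713  0.038   0.      0.      0.0319] rms top/scene 0.208 1.128
flat [ 0.6241 -0.0711  0.04    0.      0.      0.0319] rms top/scene 0.19 0.489
flat [ 0.6231 -0.0707  0.042   0.      0.      0.0319] rms top/scene 0.135 0.149
flat [ 0.6222 -0.0704  0.044   0.      0.      0.0318] rms top/scene 0.196 0.697
```

The ring is flat (tilt under 0.005) with height 0.0417 ± 2 mm calibration. I'll remove the bias using the yellow circle, whose height of 0.034 is known.

Run:
```python
from h import *
from cell import vision
from scipy.optimize import least_squares
obs=[];C=[]
for n in("top","scene"):
    c=vision.camera(n);im=c["pixels"].astype(int);C.append(c)
    w=np.clip(im[:,:,2]-im[:,:,0]-15,0,None)
    th=np.linspace(0,2*np.pi,360);P=proj(c,np.c_[.6096+.035*np.cos(th),.0199+.035*np.sin(th),np.full(360,.034)])
    m=np.zeros(w.shape,np.uint8);cv2.polylines(m,[np.round(P).astype(np.int32)],True,1,7);w=w*m
    y,x=np.nonzero(w>10);e=cv2.fitEllipse(np.c_[x,y].astype(np.float32));print(n,len(x),np.round(e,2) if 0 else e)
    obs.append(e[0])
def res(p):return np.concatenate([np.mean(proj(c,np.c_[p[0]+.0345*np.cos(th),p[1]+.0345*np.sin(th),np.full(360,p[2])]),0)-o for c,o in zip(C,obs)])
def cen(p,c):return cv2.fitEllipse(proj(c,np.c_[p[0]+.0345*np.cos(th),p[1]+.0345*np.sin(th),np.full(360,p[2])]).astype(np.float32))[0]
f=least_squares(lambda p:np.concatenate([np.subtract(cen(p,c),o) for c,o in zip(C,obs)]),[.61,.02,.034],diff_step=1e-2)
print("mark",f.x.round(4),f.fun.round(2))
a=np.radians(8.2);print("pocket from mark",f.x[0]+.092*np.sin(a),f.x[1]-.092*np.cos(a))
```

```text
top 156 ((300.7699279785156, 164.66603088378906), (33.922481536865234, 35.3421516418457), 83.10686492919922)
scene 93 ((251.77650451660156, 225.1588897705078), (16.7138671875, 33.18991470336914), 87.45195007324219)
mark [0.6096 0.02   0.0362] [-0.04 -0.04  0.06  0.01]
pocket from mark 0.6227131279911948 -0.07101752507166559
```

The mark triangulates 2.2 mm too high, so the ring's corrected top is 0.0395, against 0.040 when seated. Its centre is 0.6 mm from the pocket's and it lies flat. It is home and released with the arm clear, so I'll hand in.

```bash
python3 -c "
from cell import job
print(job.finish_job())"
```

```text
the job is handed in; nothing more can be done
None
```

The steel ring was laid on the yellow circle, slid gently along the plate until it dropped into the pocket, and released; by two-camera measurement it is flat, fully home and within about 0.6 mm of the pocket's centre, and the job is handed in.

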